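# Blow the serving boards clean

### The arm

A 7-joint arm with a two-finger parallel gripper is mounted at the origin on the work surface. World frame = base frame: x ahead of the robot, y to its left, z up, the work surface at z = 0. Lengths are in m, angles in rad, forces in N, time in s.
With the tool pointing down it reaches from about 0.4 to 0.875 m from the base axis. Payload 19.3 kg.
Tool frame: the origin (TCP) lies between the finger pads; the fingertips stand 17 mm ahead of it and the grasp point (between the pads) lies 2 mm behind it; z points along the fingers, y is the line along which they close (so a half turn about z gives the same grasp; the last joint's range is limited). The gripper opens to 85 mm and grips with 20 to 120 N. Pads are 22 mm wide; open, the fingers measure 114 mm over their backs; the gripper's body (76 mm by 85 mm) begins 54 mm behind the grasp point. The pads swing forward as they close: fully open they stand 13 mm farther back than shut.
Start: joints at [1.221, 0.521, -0.036, 1.599, 0.021, 1.021, -0.113], TCP at [0.173, -0.601, 0.248] pointing down, gripper open.
Joint ranges: [-2.91, 2.91], [-0.3, 2.13], [-1.5, 1.42], [0.17, 2.43], [-1.26, 4.41], [0.16, 1.93], [-2.52, 2.52]. Speed limits (rad/s): [1.89, 1.89, 2.39, 2.39, 3.01, 3.01, 3.01].

### API

Orientations are given as [roll, pitch, yaw] about the fixed x, y, z axes, in that order (R = Rz(yaw) Ry(pitch) Rx(roll)).
In Python, from workcell import bot gives the robot as it stands.
- The arm moves only by the shell command python3 -m inch 'ROWS' [FORCE]. ROWS is JSON, a list of rows, each a list of 7 numbers: the shift along the tool's x, y, z in units of 200 mm (1.0 is 200 mm), then the turn, a rotation vector about the tool's x, y, z in units of 90 degrees (1.0 is 90 degrees), then the opening, from 0 (shut) to 1 (fully open). In form: [[x, y, z, rx, ry, rz, grip], ...]. A call has 1 to 20 rows; each row is the pose to reach, as a shift and turn from the pose commanded when the call began, along the tool's axes at that moment; what a row does not reach only later rows make up. A row lasts 1/8 s, in which the tool goes at most 62.5 mm and 10.7 degrees, less where a joint would pass 70% of its speed; a pose out of reach is approached as far as the arm can. A call with a number of a shift or a turn outside -1 to 1 is refused whole. A call with a gripper value outside its range is refused whole. The fingers move at their own pace and stop on an object; FORCE is the grip in N (left out, the last holds). Time passes only in rows, so rows that repeat a pose let the fingers close. It gives the time, the measured TCP pose, the force, the opening and the grip force at its end, in the units of the state.
- bot.observe(): the state, without advancing time (a new reading comes with each control period).
- bot.grab_frame(name): name is "scene" or "top"; returns a dict with "img" (480x640x3 uint8, red, green, blue), "z_map" (480x640 float32, m along the optical axis (not along the pixel's ray), 0 where there is no reading), "vfov" (degrees; the focal length in pixels is half the picture's height over the tangent of half this angle, whatever the lens; pixels are square), "cx", "cy" (the principal point, pixels), "rvec" (rotation vector, rad) and "tvec" (3), from world to camera coordinates, as OpenCV has them. Camera axes: x right, y down, z forward; pixel columns grow to the right and rows downward; lengths in m; the calibration is good to about 2 mm. A picture is of the moment at which its call begins.
- bot.job_done(): hands the job in; it is judged then, once.
The state is a dict: "clock": time; "qpos": joint angles; "qd": joint speeds; "joint_efforts": joint torques, N m; "position": TCP position; "tool_rot": TCP orientation; "force": force on the tool from outside, world axes, zero at the start; "moment": the same for the moment, N m; "grip_width": finger opening in m; "finger_force": force on a finger pad.
Only numpy, scipy, OpenCV 4.12 (cv2) and the standard library are available. Lean on these libraries where they do the work, as an engineer would, in place of code of your own. Each camera call takes 0.05 s, during which the arm holds its last target. There are 200 camera calls.

### The job

Stand all the serving boards from the wooden rack upright in the slots of the steel blow-off dock and open the air valve fully; then press the air pedal right down to its stop and hold it there for two seconds, let it up, and close the valve fully while the boards are still in the dock. After that put every board back in the wooden rack, standing in a slot, fully down, and leave everything else on the counter where it is.

Things in the scene. Friction and masses are not known exactly. Their poses are not given: they have to be found in the camera images.
- board0: thin flat wooden serving board, 100 mm wide (its x), 8 mm thick (its y), 130 mm tall (its z), about 0.1 kg, standing on edge in a slot of the rack at the start; origin at the centre of its bottom edge. 2 or 3 are present (None if absent). All alike, may go in any slot, lean up to 6 degrees there.
- board1: thin flat wooden serving board, 100 mm wide (its x), 8 mm thick (its y), 130 mm tall (its z), about 0.1 kg, standing on edge in a slot of the rack at the start; origin at the centre of its bottom edge. 2 or 3 are present (None if absent). All alike, may go in any slot, lean up to 6 degrees there.
- board2: thin flat wooden serving board, 100 mm wide (its x), 8 mm thick (its y), 130 mm tall (its z), about 0.1 kg, standing on edge in a slot of the rack at the start; origin at the centre of its bottom edge. 2 or 3 are present (None if absent). All alike, may go in any slot, lean up to 6 degrees there.
- rack: wooden storage rack standing loose on the counter (0.9 kg), 130 x 180 mm foot with rows of upright steel pins making three slots. Origin: centre of underside; slots run along its x, side by side at y = -55, 0, +55 mm. Slot floor at z = 8 mm, 12 mm free between round-topped pins that reach z = 45 mm; the 20 mm high end rims leave 110 mm along x.
- dock: fixed steel blow-off dock, 160 x 180 mm, three slots between pairs of fins, with a tubular air nozzle bar across each end. Origin: centre of underside; slots run along its x, side by side at y = -55, 0, +55 mm. Slot floor at z = 8 mm, 12 mm free between round-topped fins that reach z = 45 mm; the nozzle bars (top at z = 36 mm) leave 114 mm along x.
- rack_slot0 (a point): centre of the floor of rack slot 0, 8 mm above the counter, where the middle of a seated board's bottom edge comes; axes as the rack's
- rack_slot1 (a point): centre of the floor of rack slot 1, 8 mm above the counter, where the middle of a seated board's bottom edge comes; axes as the rack's
- rack_slot2 (a point): centre of the floor of rack slot 2, 8 mm above the counter, where the middle of a seated board's bottom edge comes; axes as the rack's
- dock_slot0 (a point): centre of the floor of dock slot 0, 8 mm above the counter, where the middle of a seated board's bottom edge comes; axes as the dock's
- dock_slot1 (a point): centre of the floor of dock slot 1, 8 mm above the counter, where the middle of a seated board's bottom edge comes; axes as the dock's
- dock_slot2 (a point): centre of the floor of dock slot 2, 8 mm above the counter, where the middle of a seated board's bottom edge comes; axes as the dock's
- pedal (a joint): air pedal: 0 = up (released), 0.28 rad = fully down on its stop. A spring returns it; pressed at pedal_pad it takes about 5 N to start and 12 N to hold on the stop.
- pedal_pad (a point): point on top of the pedal's black ribbed tread, 105 mm from the hinge, on the centreline. Tread 140 x 84 mm, hinged across its far end 34 mm above the counter; the free end, nearer the robot, stands higher. The point is about 70 mm above the counter when up and sinks about 29 mm to the stop. Its x axis is level when up and points to the hinge.
- valve (a joint): lever of the air supply ball valve: 0 = closed (lever across the pipe), 1.571 rad = fully open (lever along the pipe, pointing towards the robot); opening is counter-clockwise seen from above. It has stops at both ends, stiff friction (about 2 N at the grip) and stays where it is left.
- valve_grip (a point): point on the lever's centreline, 75 mm from the pivot, at mid height, 100 mm above the counter. The lever is a level bar 15 mm wide and 15 mm high, ending 95 mm from the pivot, free space beneath; its y axis points along the lever away from the pivot.
- valve_pivot (a point): the lever's vertical turning axis, at the height of the lever's centreline (100 mm); fixed. Its own x axis points along the pipe away from the robot; closed, the lever points along its +y.
- mug: bystander, to be left alone: white mug, 76 mm across, 80 tall, handle at its +y; origin at the centre of its underside
- syrup: bystander, to be left alone: amber bottle, 60 mm across, 170 tall; origin at the centre of its underside
- jar: bystander, to be left alone: glass jar with steel cap, 70 mm across, 100 tall; origin at the centre of its underside
- bowl: bystander, to be left alone: blue bowl, 84 mm across, 45 tall; origin at the centre of its underside
- grinder: bystander, to be left alone: dark wooden pepper grinder, 56 mm across, 135 tall; origin at the centre of its underside
- tin: bystander, to be left alone: steel tin with paper label, 80 mm across, 110 tall; origin at the centre of its underside
- cup: bystander, to be left alone: small white cup, 66 mm across, 60 tall; origin at the centre of its underside
Not all that is in view belongs to the job. Leave any red look-alike of the dock alone.

How it is judged:
By the outcome, as a careful person would: the job done as asked, in the order asked, and still so for the second after the job is handed in, with the robot touching nothing.
Of board0, board1, board2 only 2 to 3 are there at a start; the rules pass over those that are not, and their reading is None.
At some moment in a run one of rack may be knocked a few centimetres aside while the robot is not near it.
Once in a run the grip may slacken for a moment while it holds something.
It also fails if it takes over 210 s, if anything falls off the work surface, if the arm or the gripper's body presses on something with over 40 N, if the wrist force passes 120 N, or if a joint passes its speed limit or range.

## Working session

There is one attempt and no reset: what is moved stays moved. The work goes in short steps, Python scripts to look and compute and a shell command to move; the robot and the scene stay as the last step left them, time stands still between calls to the robot, and variables do not carry over. Pictures are saved under pics/ and viewed, at most 16 in all, crops included, and the job is handed in when it is done.

```bash
ls; mkdir -p pics
cat > h.py <<'E'
import numpy as np, cv2
from workcell import bot
from scipy.spatial.transform import Rotation as R
def grab(n,save=None):
    f=bot.grab_frame(n); h,w=f["img"].shape[:2]
    f["f"]=h/2/np.tan(np.radians(f["vfov"])/2)
    f["R"]=cv2.Rodrigues(np.array(f["rvec"],float))[0]; f["t"]=np.array(f["tvec"],float).ravel()
    if save: cv2.imwrite("pics/"+save,f["img"][:,:,::-1])
    return f
def cloud(f):
    z=f["z_map"]; v,u=np.indices(z.shape)
    P=np.stack([(u-f["cx"])/f["f"]*z,(v-f["cy"])/f["f"]*z,z],-1)
    W=(P-f["t"])@f["R"]; W[z<=0]=np.nan
    return W
def plane(f,u,v,z):
    d=np.array([(u-f["cx"])/f["f"],(v-f["cy"])/f["f"],1])@f["R"]; o=-f["R"].T@f["t"]
    return o+d*(z-o[2])/d[2]
def pix(f,p):
    c=f["R"]@np.array(p)+f["t"]; return c[:2]/c[2]*f["f"]+[f["cx"],f["cy"]]
def st():
    s=bot.observe(); print({k:np.round(s[k],3).tolist() for k in ("clock","position","tool_rot","force","grip_width","finger_force","qpos")}); return s
def to(p,yaw,roll=np.pi,pitch=0):
    "shift/turn row from the present pose to TCP p, tool down with yaw"
    s=bot.observe(); A=R.from_euler("xyz",s["tool_rot"]); B=R.from_euler("xyz",[roll,pitch,yaw])
    d=A.inv().apply(np.array(p)-s["position"])/0.2; r=(A.inv()*B).as_rotvec()/(np.pi/2)
    print(np.round(np.r_[d,r],3).tolist())
E
python3 - <<'E'
from h import *
st()
for n in("scene","top"):
    f=grab(n,n+"0.png"); print(n,f["f"],f["cx"],f["cy"],-f["R"].T@f["t"],f["R"][2])
    np.save(n+"0.npy",cloud(f))
E
```

```text
pics
{'clock': 0.0, 'position': [0.173, -0.6, 0.248], 'tool_rot': [-3.14, 0.0, 0.28], 'force': [0.213, 0.344, -0.98], 'grip_width': 0.086, 'finger_force': 0.0, 'qpos': [1.221, 0.522, -0.036, 1.6, 0.021, 1.021, -0.113]}
scene 498.351287885116 319.5291212504542 248.2933210070978 [ 1.07377075 -0.34467017  1.14467714] [-0.47449601  0.26422293 -0.83966647]
top 465.00200958011555 320.6702055236271 243.66099355077586 [ 0.37438247 -0.02504727  1.3406562 ] [ 0.08195775 -0.00719168 -0.99660986]
```

View pics/top0.png

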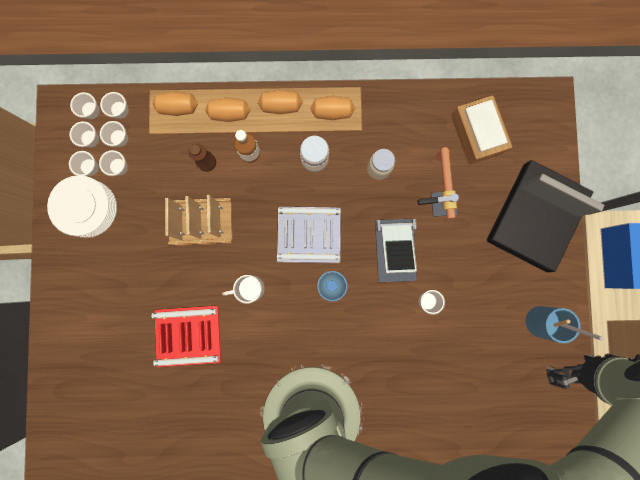

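View pics/scene0.png

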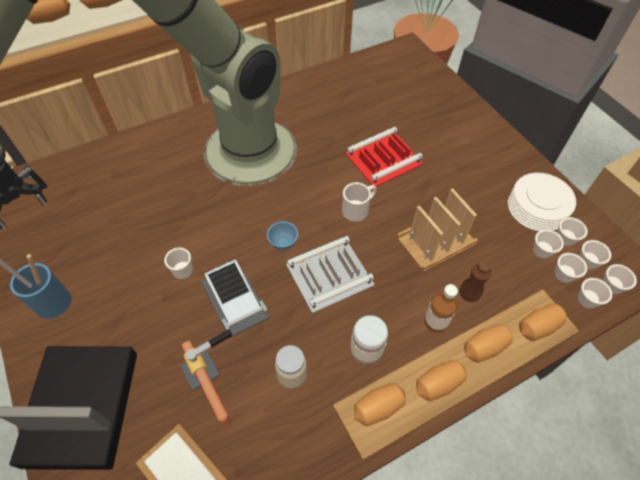

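The top view shows two docks: a red look-alike at about (187,337) and a steel grey one at about (309,235). The steel one fits the description. The rack with 3 boards is at (198,221), the pedal at (397,250), and the valve at (445,195) with its lever pointing left, so it is closed. An enlarged crop will confirm the dock.

Run:
```python
from h import *
a=cv2.imread("pics/top0.png"); b=cv2.imread("pics/scene0.png")
c=lambda i,x,y,w,h,s:cv2.resize(i[y:y+h,x:x+w],(w*s,h*s),interpolation=cv2.INTER_CUBIC)
t=c(a,155,185,200,85,4); 
u=np.hstack([c(a,365,135,110,80,4)[:300],c(a,365,210,80,80,4)[:300]]); u=cv2.resize(u,(800,320))
cv2.imwrite("pics/crop1.png",np.vstack([t,u[:258]]))
s=np.hstack([c(b,280,180,200,130,4)]); cv2.imwrite("pics/crop2.png",s)
```

```text
(no output)
```

View pics/crop1.png

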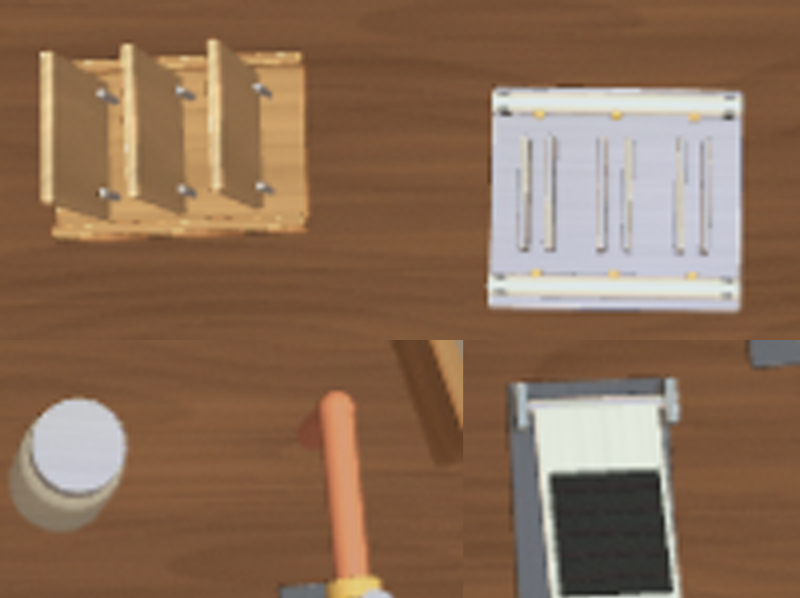

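View pics/crop2.png

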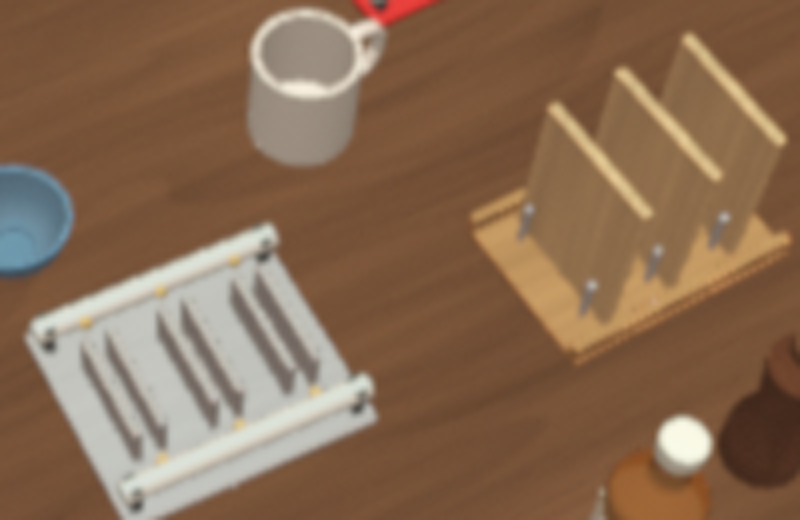

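The crops confirm the steel dock: two pale nozzle bars and three fin pairs, at top-view (277–341, 207–263). The rack holds three boards leaning slightly, with top edges near top-view u=167, 187 and 208. Next I measure from both views.

```bash
cat >> h.py <<'E'
def tri(f,a,g,b):
    "mid point of two rays"
    def ray(f,p): 
        d=np.array([(p[0]-f["cx"])/f["f"],(p[1]-f["cy"])/f["f"],1])@f["R"]; return -f["R"].T@f["t"],d/np.linalg.norm(d)
    o,d=ray(f,a);q,e=ray(g,b)
    s,t=np.linalg.lstsq(np.stack([d,-e],1),q-o,rcond=None)[0]
    return (o+d*s+q+e*t)/2, np.linalg.norm(o+d*s-q-e*t)
def blobs(f,lo,hi,box,amin=20):
    "hsv mask in box (x0,y0,x1,y1): list of area, centre, rect ends (long-axis midpoints)"
    h=cv2.cvtColor(f["img"],cv2.COLOR_RGB2HSV); m=cv2.inRange(h,np.array(lo),np.array(hi)); k=np.zeros_like(m)
    x0,y0,x1,y1=box; k[y0:y1,x0:x1]=m[y0:y1,x0:x1]
    n,l,s,c=cv2.connectedComponentsWithStats(k,connectivity=8); out=[]
    for i in range(1,n):
        if s[i,4]<amin: continue
        ys,xs=np.where(l==i); P=np.stack([xs,ys],1).astype(float); mu=P.mean(0)
        w,V=np.linalg.eigh(np.cov((P-mu).T)); d=V[:,1]; L=np.sqrt(12*w[1])/2
        if abs(d[1])>abs(d[0]): d=d*np.sign(d[1])
        else: d=d*np.sign(d[0])
        out.append((int(s[i,4]),mu,mu-d*L,mu+d*L,2*np.sqrt(12*w[0]/12*1)))
    return out
E
python3 - <<'E'
from h import *
f=grab("top");g=grab("scene")
import pickle; pickle.dump((f,g),open("fg.pkl","wb"))
hs=lambda f,u,v:cv2.cvtColor(f["img"],cv2.COLOR_RGB2HSV)[v,u].tolist()
print("edge top",hs(f,166,215),hs(f,187,215),hs(f,208,215),"side",hs(f,175,215),"base",hs(f,228,220),"bar",hs(f,300,211),"plate",hs(f,325,230),"finTop",hs(f,286,233))
print("scene edge",hs(g,430,225),hs(g,446,213),hs(g,463,201),"side",hs(g,425,230), "bar",hs(g,320,252),"plate",hs(g,318,280))
for nm,F,bx in(("top",f,(155,185,235,250)),("sc",g,(395,180,480,260))):
  for b in blobs(F,(10,60,205 if nm=="top" else 190),(30,150,255),bx,15): print(nm,b[0],*[np.round(x,1) for x in b[1:4]])
for nm,F,bx in(("top",f,(270,200,350,268)),("sc",g,(280,230,380,310))):
  for b in blobs(F,(0,0,225),(180,25,255),bx,30): print(nm,'bar',b[0],*[np.round(x,1) for x in b[1:4]])
W=cloud(f)
for bx in((160,190,225,240),(275,205,343,265)):
  w=W[bx[1]:bx[3],bx[0]:bx[2]].reshape(-1,3); print(np.nanpercentile(w[:,2],[1,10,50,90,99]))
E
```

```text
edge top [20, 85, 228] [20, 81, 232] [20, 79, 228] side [15, 125, 141] base [17, 126, 199] bar [49, 12, 231] plate [22, 19, 205] finTop [22, 30, 189]
scene edge [15, 119, 143] [16, 117, 155] [20, 90, 218] side [15, 120, 142] bar [21, 99, 211] plate [23, 16, 194]
top 112 [207.6 213.4] [207.3 196.8] [207.8 229.9]
top 104 [186.7 215. ] [186.2 197.1] [187.3 232.8]
top 74 [166.5 216. ] [166.5 197.4] [166.5 234.6]
top 18 [225.9 215.6] [221.2 215.7] [230.7 215.4]
top 18 [187.4 236.4] [183.4 236.1] [191.5 236.7]
top 29 [208.1 236.2] [201.9 235.8] [214.4 236.7]
sc 86 [463.3 202.2] [451.6 189.3] [475.  215.1]
sc 96 [447.5 211.4] [435.6 198.5] [459.5 224.2]
sc 98 [430.1 220.2] [418.3 206.7] [441.9 233.7]
sc 54 [404.7 239. ] [407.5 236. ] [401.8 241.9]
sc 241 [452.7 248. ] [432.8 257.7] [472.6 238.3]
sc 148 [416.  252.3] [410.2 246.3] [421.8 258.2]
top bar 168 [308.3 210.4] [279.9 209.7] [336.7 211. ]
top bar 175 [308.3 256.2] [280.2 255.7] [336.5 256.6]
sc bar 65 [341.3 288.1] [315.5 299.5] [367.1 276.7]
[-0.00329287  0.00045208  0.02319982  0.13618583  0.14203287]
[-0.00270596  0.00193184  0.00970955  0.039931    0.04877229]
```

Run:
```python
from h import *
import pickle; f,g=pickle.load(open("fg.pkl","rb"))
T=sorted([b for b in blobs(f,(10,60,205),(30,150,255),(155,185,235,240),15) if b[0]>60],key=lambda b:b[1][0])
S=sorted([b for b in blobs(g,(10,60,190),(30,150,255),(395,180,480,235),15) if 80<b[0]<110],key=lambda b:-b[1][0])
for a,b in zip(T,S):
    c=tri(f,a[1],g,b[1]); e1=tri(f,a[2],g,b[3]); e0=tri(f,a[3],g,b[2])
    e=tri(f,a[2],g,b[2]),tri(f,a[3],g,b[3])
    print("c",np.round(c[0],4),round(c[1],4)); 
    for q in (e1,e0): print("   e",np.round(q[0],4),round(q[1],4))
    p=plane(f,*a[2],.137),plane(f,*a[3],.137); d=p[0]-p[1]; print("   top",np.round((p[0]+p[1])/2,4),np.linalg.norm(d),"yaw",np.degrees(np.arctan2(d[1],d[0])))
    p=plane(g,*b[2],.137),plane(g,*b[3],.137); d=p[1]-p[0]; print("   sc ",np.round((p[0]+p[1])/2,4),np.linalg.norm(d),"yaw",np.degrees(np.arctan2(d[1],d[0])))
print("bars")
for F,lo,bx in((f,225,(270,200,350,268)),(g,210,(280,230,380,310))):
  for b in blobs(F,(0,0,lo),(180,45,255),bx,60):
    p=[plane(F,*b[i],.036) for i in(2,3)]; d=p[1]-p[0]; print(b[0],np.round(b[1],1),np.round((p[0]+p[1])/2,4),np.linalg.norm(d),np.degrees(np.arctan2(d[1],d[0])))
# plate outline + fin profile, top
gray=f["img"].astype(float).mean(2)
print(np.round(gray[222:244,280:338].mean(0)).astype(int).tolist())
W=cloud(f); m=(W[...,2]>.032)&(W[...,0]>0); k=np.zeros_like(m); k[217:252,275:343]=1; 
w=W[m&k]; 
from scipy.cluster.vq import kmeans2
print(len(w)); 
# rack pins and rims
r=cv2.cvtColor(g["img"],cv2.COLOR_RGB2HSV)
for p in[(228,220)]: print(W[p[1],p[0]])
```

```text
c [0.5533 0.3674 0.1338] 0.0004
   e [0.6019 0.3667 0.1364] 0.0009
   e [0.5043 0.3668 0.1338] 0.0008
   top [0.5531 0.3665 0.137 ] 0.09785529472583596 yaw 0.48887937737448156
   sc  [0.5541 0.3649 0.137 ] 0.09597620310546329 yaw 0.9792964567657044
c [0.5559 0.316  0.1299] 0.0003
   e [0.6033 0.3177 0.1306] 0.0006
   e [0.5083 0.3133 0.1315] 0.0009
   top [0.5549 0.3139 0.137 ] 0.09417118195081765 yaw 2.1057221083636635
   sc  [0.5588 0.3115 0.137 ] 0.09526229063098347 yaw 2.744616833797996
c [0.5587 0.2607 0.1309] 0.0011
   e [0.6039 0.2637 0.1267] 0.0015
   e [0.5135 0.2567 0.1376] 0.0047
   top [0.5581 0.2597 0.137 ] 0.0869299168071915 yaw 1.0475072152480633
   sc  [0.5607 0.2565 0.137 ] 0.09661047886131201 yaw 2.135474047604752
bars
168 [308.3 210.4] [ 0.5769 -0.0013  0.036 ] 0.16086151672074617 -92.36781241593393
176 [308.2 256.2] [0.447  0.0012 0.036 ] 0.15825878343714728 -92.00288714009186
204 [317.7 249.9] [ 0.4495 -0.0012  0.036 ] 0.16366272202070886 87.81091785414485
255 [340.6 288.7] [ 0.5788 -0.0055  0.036 ] 0.1616421844641887 87.88016417506306
[201, 201, 200, 200, 184, 196, 185, 150, 193, 200, 200, 192, 200, 139, 190, 201, 201, 201, 201, 202, 202, 202, 202, 202, 185, 199, 161, 197, 203, 204, 186, 195, 190, 196, 204, 205, 205, 205, 205, 205, 205, 205, 205, 192, 193, 200, 195, 204, 205, 205, 164, 196, 186, 202, 205, 205, 205, 205]
388
[0.55774139 0.23194897 0.00476117]
```

```bash
python3 -m inch '[[0.1,0,-0.5,0,0,0.08,0.35],[0.3,0,-0.7,0,0,0.16,0.35],[0.5,0,-0.7,0,0,0.162,0.35],[0.8,0,-0.7,0,0,0.162,0.35],[1,0,-0.7,0,0,0.162,0.35],[1,0,-0.7,0,0,0.162,0.35],[1,0,-0.7,0,0,0.162,0.35]]' 40; python3 -c "
from h import *
s=st(); to([.5,-.4,.38],.026)"
```

```text
clock: 1.08
position: [0.3641, -0.5458, 0.3881]
tool_rot: [-3.142, 0.001, 0.025]
force: [-0.4, -0.7, -0.1]
grip_width: 0.03
finger_force: 0.0
{'clock': 1.075, 'position': [0.364, -0.546, 0.388], 'tool_rot': [-3.142, 0.001, 0.025], 'force': [-0.407, -0.733, -0.139], 'grip_width': 0.03, 'finger_force': 0.0, 'qpos': [0.898, 0.477, -0.01, 1.314, 0.005, 1.351, -0.658]}
[0.698, -0.712, 0.04, -0.0, 0.0, -0.001]
```

```bash
(python3 -m inch '[[0.5,-0.3,0,0,0,0,0.35],[0.8,-0.6,0,0,0,0,0.35],[1,-1,0,0,0,0,0.35],[1,-1,0,0,0,0,0.35],[1,-1,0,0,0,0,0.35]]'
python3 -m inch '[[0,-0.3,0,0,0,0,0.35],[0,-0.6,0,0,0,0,0.35],[0,-0.9,0,0,0,0,0.35],[0,-1,0,0,0,0,0.35]]'
python3 -m inch '[[0,-0.3,0,0,0,0,0.35],[0,-0.6,0,0,0,0,0.35],[0,-0.9,0,0,0,0,0.35],[0,-1,0,0,0,0,0.35]]'
python3 -m inch '[[0,-0.3,0,0,0,0,0.35],[0,-0.6,0.2,0,0,0,0.35],[0,-0.9,0.4,0,0,0,0.35],[0,-1,0.4,0,0,0,0.35],[0,-1,0.4,0,0,0,0.35],[0,-1,0.4,0,0,0,0.35]]') | grep -E "clock|posi"; python3 -c "
from h import *
s=st(); to([.559,.259,.2],.026);to([.559,.259,.116],.026)"
```

```text
clock: 1.7
position: [0.5604, -0.3387, 0.3885]
clock: 2.2
position: [0.5541, -0.1382, 0.3889]
clock: 2.7
position: [0.5493, 0.0614, 0.3885]
clock: 3.45
position: [0.5453, 0.2575, 0.3085]
{'clock': 3.45, 'position': [0.545, 0.257, 0.308], 'tool_rot': [3.141, -0.0, 0.023], 'force': [0.928, -0.401, -0.152], 'grip_width': 0.03, 'finger_force': 0.0, 'qpos': [-0.328, 0.444, -0.303, 1.577, 0.142, 1.143, -2.211]}
[0.068, -0.006, 0.543, 0.0, -0.0, -0.002]
[0.068, -0.007, 0.963, 0.0, -0.0, -0.002]
```

```bash
python3 -m inch '[[0.068,-0.006,0.25,0,0,0,0.35],[0.068,-0.006,0.5,0,0,0,0.35],[0.068,-0.006,0.7,0,0,0,0.35],[0.068,-0.006,0.85,0,0,0,0.35],[0.068,-0.006,0.96,0,0,0,0.35],[0.068,-0.006,0.96,0,0,0,0.35],[0.068,-0.006,0.96,0,0,0,0],[0.068,-0.006,0.96,0,0,0,0],[0.068,-0.006,0.96,0,0,0,0],[0.068,-0.006,0.96,0,0,0,0]]' 50; python3 -c "
from h import *
s=st(); grab('scene','s1.png')"
```

```text
clock: 4.7
position: [0.559, 0.2604, 0.1177]
tool_rot: [3.142, -0.002, 0.025]
force: [0.5, -4.4, 7.8]
grip_width: 0.0077
finger_force: 50.4
{'clock': 4.7, 'position': [0.559, 0.26, 0.118], 'tool_rot': [3.142, -0.002, 0.025], 'force': [0.487, -4.407, 7.779], 'grip_width': 0.008, 'finger_force': 50.35, 'qpos': [-0.356, 0.675, -0.261, 1.718, 0.233, 0.778, -2.275]}
```

View pics/s1.png

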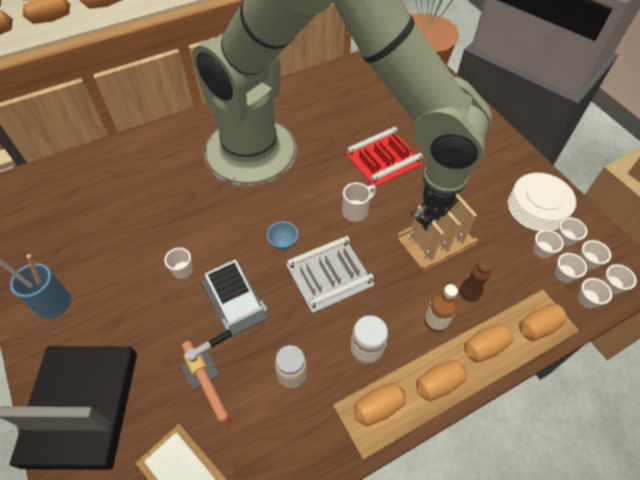

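The first board is gripped: the gripper at (435,215) holds it with a pad gap of 7.7 mm. I lift it and carry it to the dock's right-hand slot.

```bash
python3 -m inch '[[0,0,-0.1,0,0,0,0],[0,0,-0.25,0,0,0,0],[0,0,-0.5,0,0,0,0],[0,0,-0.75,0,0,0,0],[0,0,-0.75,0,0,0,0]]' | grep -E "force|width|posi"; python3 -m inch '[[0,0.25,0,0,0,0.01,0],[0,0.5,0,0,0,0.02,0],[0,0.8,0,0,0,0.04,0],[0,1,0,0,0,0.04,0],[0,1,0,0,0,0.04,0],[0,1,0,0,0,0.04,0],[0,1,0,0,0,0.04,0]]'| grep -E "force|width|posi"
python3 -c "
from h import *
st(); to([.511,-.0565,.20],-.037)"
```

```text
position: [0.5593, 0.2619, 0.2719]
force: [0.2, -0.8, -1.6]
grip_width: 0.0076
finger_force: 52.7
position: [0.563, 0.0622, 0.2665]
force: [-0.5, 0.2, -1.1]
grip_width: 0.0077
finger_force: 52.6
{'clock': 6.25, 'position': [0.563, 0.062, 0.266], 'tool_rot': [-3.141, -0.0, -0.036], 'force': [-0.519, 0.195, -1.109], 'grip_width': 0.008, 'finger_force': 52.574, 'qpos': [-0.027, 0.418, -0.255, 1.728, 0.121, 1.011, -1.932]}
[-0.239, 0.603, 0.332, -0.0, -0.0, 0.001]
```

```bash
python3 -m inch '[[-0.1,0.2,0,0,0,0,0],[-0.24,0.5,0,0,0,0,0],[-0.24,0.6,0.2,0,0,0,0],[-0.24,0.6,0.4,0,0,0,0],[-0.24,0.6,0.4,0,0,0,0],[-0.24,0.6,0.4,0,0,0,0]]'| grep -E "force|width|posi"
python3 - <<'E'
from h import *
s=st(); f=grab("top");g=grab("scene")
c=lambda i,x,y,w,h,k:cv2.resize(i[y:y+h,x:x+w,::-1],(w*k,h*k),interpolation=cv2.INTER_CUBIC)
# predicted centre of slot floor/top and tcp in the views
for F in(f,g):
  for p in [(.511,-.0565,.045)]: print(pix(F,p))
cv2.imwrite("pics/c3.png",np.hstack([c(f["img"],270,195,80,80,5),c(g["img"],275,215,110,100,4)[:400,:400]]))
E
```

```text
position: [0.5114, -0.0563, 0.1876]
force: [-0.2, -0.5, -0.3]
grip_width: 0.0073
finger_force: 52.5
{'clock': 7.0, 'position': [0.511, -0.056, 0.188], 'tool_rot': [-3.141, -0.001, -0.036], 'force': [-0.169, -0.545, -0.307], 'grip_width': 0.007, 'finger_force': 52.485, 'qpos': [0.161, 0.434, -0.217, 1.941, 0.129, 0.779, -1.736]}
[328.35868718 232.82353469]
[310.51061599 274.40796253]
```

View pics/c3.png

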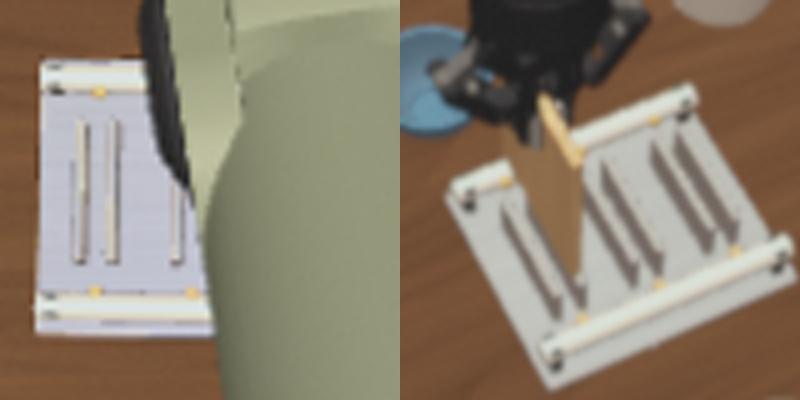

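In the scene view the board hovers above the right-hand dock slot. Its lower far corner is at crop (577,280), which is scene (319,285). I zoom in to compare the board's predicted edges and the slot line with the pixels.

Run:
```python
from h import *
s=bot.observe(); p=s["position"]; yaw=s["tool_rot"][2]
g=grab("scene"); k=8; x0,y0=285,240
im=cv2.resize(g["img"][y0:y0+62,x0:x0+95,::-1],None,fx=k,fy=k,interpolation=cv2.INTER_CUBIC)
q=lambda P:tuple(int(x) for x in np.round((pix(g,P)-[x0,y0]+.5)*k))
Rz=lambda a,v:np.array([v[0]*np.cos(a)-v[1]*np.sin(a),v[0]*np.sin(a)+v[1]*np.cos(a),v[2]])
b=p[2]-.1097
for dy in(-.004,.004):
    cv2.line(im,q([p[0],p[1],b]+Rz(yaw,[.05,dy,0])),q([p[0],p[1],b]+Rz(yaw,[.05,dy,.06])),(0,0,255),1)
for sy in(-.055,0,.055):
    for dy in (-.006,.006):
        D=np.array([.513,-.0015,0]); cv2.line(im,q(D+Rz(-.037,[-.04,sy+dy,.045])),q(D+Rz(-.037,[.04,sy+dy,.045])),(0,255,0),1)
cv2.imwrite("pics/c4.png",im)
```

```text
(no output)
```

View pics/c4.png

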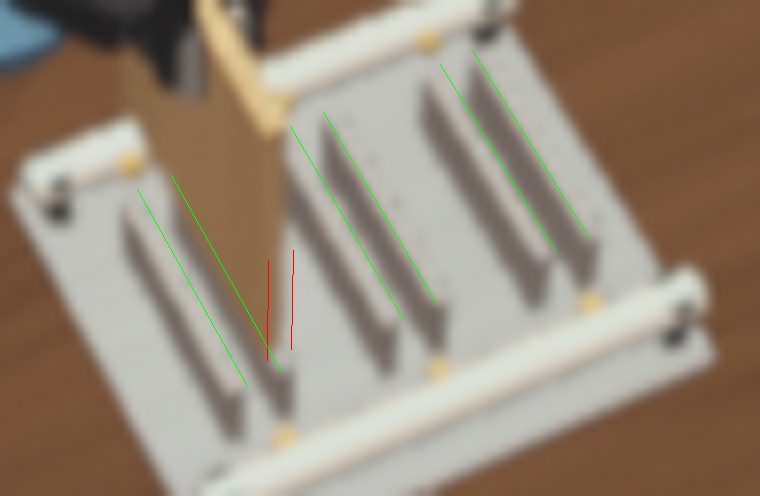

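Run:
```python
from h import *
g=grab("scene"); h=cv2.cvtColor(g["img"],cv2.COLOR_RGB2HSV)
for v in range(254,294,3): print(v,"S",h[v,310:328,1].tolist(),"V",h[v,310:328,2].tolist())
for v in (262,270,276): print(v,"V",list(zip(range(318,345),h[v,318:345,2].tolist())))
```

```text
254 S [120, 121, 120, 118, 119, 119, 109, 96, 90, 91, 82, 34, 11, 9, 9, 11, 12, 12] V [140, 141, 142, 140, 137, 146, 180, 208, 217, 216, 201, 188, 192, 195, 191, 183, 189, 190]
257 S [119, 119, 120, 120, 120, 120, 120, 121, 117, 107, 54, 17, 9, 9, 10, 20, 30, 21] V [141, 142, 142, 140, 138, 138, 138, 146, 157, 152, 160, 183, 190, 193, 184, 143, 135, 173]
260 S [119, 120, 119, 119, 120, 118, 118, 121, 119, 112, 69, 28, 15, 15, 13, 21, 35, 39] V [141, 142, 142, 139, 138, 138, 138, 139, 143, 141, 148, 175, 190, 192, 183, 143, 115, 119]
263 S [120, 120, 119, 121, 119, 120, 120, 121, 119, 116, 94, 52, 34, 22, 12, 17, 25, 32] V [142, 142, 142, 141, 139, 138, 138, 139, 143, 141, 130, 122, 144, 177, 185, 170, 141, 119]
266 S [121, 119, 119, 120, 121, 121, 120, 120, 120, 108, 77, 50, 38, 38, 27, 17, 15, 15] V [141, 141, 141, 140, 139, 139, 138, 140, 145, 144, 139, 123, 113, 120, 153, 183, 190, 181]
269 S [116, 120, 121, 120, 121, 121, 119, 119, 118, 92, 39, 16, 19, 31, 37, 38, 29, 15] V [139, 140, 141, 140, 139, 139, 139, 141, 145, 150, 168, 176, 150, 122, 116, 133, 170, 186]
272 S [71, 101, 
[... 1635 characters left out ...]
), (342, 121), (343, 114), (344, 119)]
270 V [(318, 145), (319, 150), (320, 169), (321, 183), (322, 169), (323, 141), (324, 120), (325, 119), (326, 143), (327, 175), (328, 186), (329, 180), (330, 158), (331, 129), (332, 116), (333, 122), (334, 151), (335, 182), (336, 188), (337, 184), (338, 189), (339, 192), (340, 192), (341, 192), (342, 193), (343, 192), (344, 189)]
276 V [(318, 144), (319, 148), (320, 168), (321, 188), (322, 195), (323, 196), (324, 194), (325, 183), (326, 150), (327, 124), (328, 116), (329, 124), (330, 154), (331, 185), (332, 190), (333, 170), (334, 142), (335, 121), (336, 118), (337, 134), (338, 168), (339, 185), (340, 185), (341, 187), (342, 192), (343, 193), (344, 193)]
```

```bash
python3 -m inch '[[0,-0.0025,0.05,0,0,0,0],[0,-0.0025,0.1,0,0,0,0],[0,-0.0025,0.13,0,0,0,0],[0,-0.0025,0.16,0,0,0,0],[0,-0.0025,0.18,0,0,0,0],[0,-0.0025,0.2,0,0,0,0],[0,-0.0025,0.2,0,0,0,0]]'; python3 -c "
from h import *
print(bot.observe()['moment'])"
```

```text
clock: 8.07
position: [0.5106, -0.0567, 0.1461]
tool_rot: [-3.142, 0.0, -0.038]
force: [-0.2, 0.4, -0.9]
grip_width: 0.007
finger_force: 52.5
[ 0.00721419  0.03636483 -0.03921769]
```

```bash
python3 -m inch '[[0,0,0.04,0,0,0,0],[0,0,0.08,0,0,0,0],[0,0,0.11,0,0,0,0],[0,0,0.13,0,0,0,0],[0,0,0.13,0,0,0,0]]'|grep -E "pos|force"; python3 -c "
from h import *
print(bot.observe()['moment']); grab('scene','s5.png')"
```

```text
position: [0.5106, -0.0567, 0.12]
force: [0.8, -0.1, -0.3]
finger_force: 52.5
[0.02750828 0.04199507 0.00379861]
```

```bash
python3 -m inch '[[0,0,0.01,0,0,0,0],[0,0,0.01,0,0,0,0.15],[0,0,0.01,0,0,0,0.35],[0,0,0.01,0,0,0,0.35],[0,0,-0.3,0,0,0,0.35],[0,0,-0.6,0,0,0,0.35],[0,0,-0.9,0,0,0,0.35],[0,0,-0.9,0,0,0,0.35]]'|grep -E "pos|force|width"
python3 -m inch '[[0,-0.3,0,0,0,0,0.35],[0,-0.6,0,0,0,0,0.35],[0,-0.9,0,0,0,0,0.35],[0,-0.9,0,0,0,0,0.35]]'|grep -E "pos|force"
cat >> h.py <<'E'
def boards():
    "board top edges seen in the scene view, at z=.137: centre, length, yaw; boxed on the rack"
    g=grab("scene"); out=[]
    for b in blobs(g,(10,60,190),(30,150,255),(395,170,490,240),15):
        p=plane(g,*b[2],.137),plane(g,*b[3],.137); d=p[1]-p[0]; print("sc",b[0],np.round(b[1],1),np.round((p[0]+p[1])/2,4),np.linalg.norm(d).round(3),"yaw",np.degrees(np.arctan2(d[1],d[0])).round(1))
    f=grab("top")
    for b in blobs(f,(10,60,205),(30,150,255),(145,180,245,240),30):
        p=plane(f,*b[2],.137),plane(f,*b[3],.137); d=p[0]-p[1]; print("top",b[0],np.round(b[1],1),np.round((p[0]+p[1])/2,4),np.linalg.norm(d).round(3),"yaw",np.degrees(np.arctan2(d[1],d[0])).round(1))
    return f,g
E
python3 - <<'E'
from h import *
st(); f,g=boards(); to([.556,.3145,.2],.03); to([.556,.3145,.116],.03)
c=lambda i,x,y,w,h,k:cv2.resize(i[y:y+h,x:x+w,::-1],(w*k,h*k),interpolation=cv2.INTER_CUBIC)
cv2.imwrite("pics/c6.png",np.vstack([c(g["img"],270,180,200,130,4)[:520]]))
E
```

```text
position: [0.5122, -0.0568, 0.3046]
force: [0.6, -0.4, -0.6]
grip_width: 0.0298
finger_force: 0.0
position: [0.5166, 0.1279, 0.2995]
force: [0.4, -1.3, 0.4]
finger_force: 0.0
{'clock': 10.25, 'position': [0.517, 0.128, 0.299], 'tool_rot': [-3.14, 0.001, -0.031], 'force': [0.434, -1.313, 0.386], 'grip_width': 0.03, 'finger_force': 0.0, 'qpos': [-0.105, 0.334, -0.32, 1.769, 0.116, 1.058, -2.068]}
sc 91 [463.3 202.2] [0.5541 0.365  0.137 ] 0.095 yaw 1.1
sc 97 [447.5 211.3] [0.5586 0.3116 0.137 ] 0.095 yaw 2.7
sc 27 [417.6 224.5] [0.5577 0.2214 0.137 ] 0.058 yaw 91.2
sc 51 [421.1 231.5] [0.5792 0.2168 0.137 ] 0.028 yaw -59.5
sc 35 [405.  237.2] [0.5747 0.1723 0.137 ] 0.025 yaw 88.3
sc 24 [469.8 237.9] [0.6513 0.311  0.137 ] 0.022 yaw 44.3
top 73 [166.5 215.8] [0.5536 0.3665 0.137 ] 0.097 yaw 0.5
top 32 [187.1 226.5] [0.5246 0.3128 0.137 ] 0.036 yaw 5.1
[0.16, -0.962, 0.497, 0.0, 0.001, -0.042]
[0.16, -0.962, 0.917, 0.0, 0.001, -0.042]
```

View pics/c6.png

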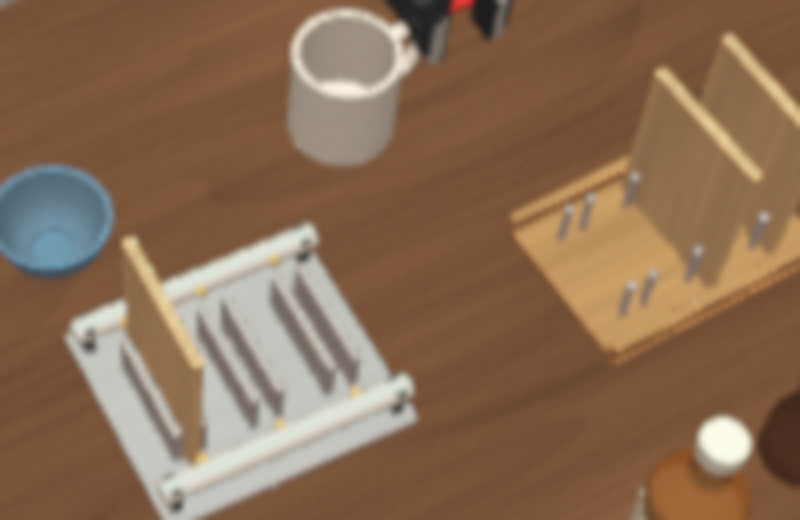

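The crop shows the first board seated in the right-hand dock slot, at crop (160,330), and the rack unmoved. I take the second board next.

```bash
python3 -m inch '[[0.05,-0.3,0,0,0,-0.02,0.35],[0.1,-0.6,0,0,0,-0.045,0.35],[0.15,-0.9,0,0,0,-0.045,0.35],[0.16,-0.962,0.1,0,0,-0.045,0.35],[0.16,-0.962,0.35,0,0,-0.045,0.35],[0.16,-0.962,0.6,0,0,-0.045,0.35],[0.16,-0.962,0.8,0,0,-0.045,0.35],[0.16,-0.962,0.91,0,0,-0.045,0.35],[0.16,-0.962,0.91,0,0,-0.045,0.35],[0.16,-0.962,0.91,0,0,-0.045,0],[0.16,-0.962,0.91,0,0,-0.045,0],[0.16,-0.962,0.91,0,0,-0.045,0],[0.16,-0.962,0.91,0,0,-0.045,0]]'
python3 -m inch '[[0,0,-0.1,0,0,0,0],[0,0,-0.25,0,0,0,0],[0,0,-0.5,0,0,0,0],[0,0,-0.75,0,0,0,0],[0,0,-0.75,0,0,0,0]]'
python3 -c "
from h import *
to([.513,-.0015,.2],-.037)"
```

```text
clock: 11.98
position: [0.5573, 0.3143, 0.1194]
tool_rot: [-3.141, -0.002, 0.033]
force: [0.1, -2.1, 8.1]
grip_width: 0.0076
finger_force: 50.5
clock: 12.6
position: [0.5577, 0.3152, 0.2737]
tool_rot: [-3.138, -0.006, 0.033]
force: [-1.1, 1.1, -1.0]
grip_width: 0.0072
finger_force: 49.3
[-0.278, 1.577, 0.361, -0.002, -0.004, 0.045]
```

```bash
python3 -m inch '[[-0.05,0.3,0,0,0,0.02,0],[-0.1,0.6,0,0,0,0.045,0],[-0.2,0.9,0,0,0,0.045,0],[-0.28,1,0,0,0,0.045,0],[-0.28,1,0,0,0,0.045,0],[-0.28,1,0,0,0,0.045,0],[-0.28,1,0,0,0,0.045,0]]'|grep -E "pos|width|rot"
python3 -c "
from h import *
to([.513,-.0015,.19],-.037)"
```

```text
position: [0.5075, 0.1135, 0.2682]
tool_rot: [-3.141, 0.0, -0.036]
grip_width: 0.0075
[0.049, 0.574, 0.391, -0.0, 0.0, 0.0]
```

```bash
python3 -m inch '[[0.03,0.3,0,0,0,0,0],[0.049,0.574,0,0,0,0,0],[0.049,0.574,0.2,0,0,0,0],[0.049,0.574,0.39,0,0,0,0],[0.049,0.574,0.39,0,0,0,0],[0.049,0.574,0.39,0,0,0,0],[0.049,0.574,0.39,0,0,0,0]]'|grep -E "pos|width|rot|force"
python3 - <<'E'
from h import *
g=grab("scene"); p=bot.observe()["position"]
h=cv2.cvtColor(g["img"],cv2.COLOR_RGB2HSV)
c=R.from_euler("z",-.037).apply([[.05,.004,.03],[.05,-.004,0]])+[p[0],p[1],p[2]-.111]
for q in c: print(pix(g,q))
v=int(pix(g,c[0])[1]); u=int(pix(g,c[0])[0])
for r in (v,v+4,v+8): print(r,u-5,h[r,u-5:u+6,1].tolist())
E
```

```text
position: [0.5135, -0.0022, 0.1917]
tool_rot: [-3.141, -0.002, -0.037]
force: [0.4, 0.9, -1.6]
grip_width: 0.007
finger_force: 49.3
[341.13349935 267.92414813]
[337.71731377 275.38293659]
267 336 [119, 119, 120, 101, 46, 12, 8, 10, 17, 31, 37]
271 336 [111, 120, 117, 75, 23, 9, 9, 8, 8, 8, 12]
275 336 [45, 45, 28, 17, 11, 9, 9, 9, 8, 8, 8]
```

```bash
python3 -m inch '[[0,0,0.05,0,0,0,0],[0,0,0.1,0,0,0,0],[0,0,0.14,0,0,0,0],[0,0,0.17,0,0,0,0],[0,0,0.19,0,0,0,0],[0,0,0.21,0,0,0,0],[0,0,0.21,0,0,0,0]]'|grep -E "pos|force"
python3 -m inch '[[0,0,0.04,0,0,0,0],[0,0,0.08,0,0,0,0],[0,0,0.11,0,0,0,0],[0,0,0.13,0,0,0,0],[0,0,0.14,0,0,0,0],[0,0,0.14,0,0,0,0]]'|grep -E "pos|force"
```

```text
position: [0.5127, -0.0025, 0.1481]
force: [-0.4, 1.0, -1.7]
finger_force: 49.4
position: [0.5127, -0.0025, 0.1202]
force: [-0.5, 1.1, -1.9]
finger_force: 49.2
```

```bash
python3 -m inch '[[0,0,0.003,0,0,0,0.15],[0,0,0.003,0,0,0,0.35],[0,0,0.003,0,0,0,0.35],[0,0,-0.3,0,0,0,0.35],[0,0,-0.6,0,0,0,0.35],[0,0,-0.9,0,0,0,0.35],[0,0,-0.9,0,0,0,0.35]]'|grep -E "pos|force|width"
python3 -m inch '[[0,-0.3,0,0,0,-0.02,0.35],[0,-0.6,0,0,0,-0.035,0.35],[0.1,-0.9,0,0,0,-0.035,0.35],[0.2,-0.9,0,0,0,-0.035,0.35],[0.2,-0.9,0,0,0,-0.035,0.35]]'|grep -E "pos|rot"
python3 - <<'E'
from h import *
f,g=boards(); to([.554,.367,.118],.02)
E
```

```text
position: [0.5143, -0.0025, 0.3045]
force: [0.1, -1.0, -0.3]
grip_width: 0.0299
finger_force: 0.0
position: [0.5598, 0.176, 0.2989]
tool_rot: [3.141, 0.002, 0.018]
sc 93 [463.3 202.2] [0.5541 0.365  0.137 ] 0.094 yaw 1.1
sc 64 [425.8 220.5] [0.5573 0.2469 0.137 ] 0.098 yaw 91.0
sc 245 [441.8 232.5] [0.6056 0.26   0.137 ] 0.057 yaw 14.2
sc 53 [421.3 231.3] [0.579  0.2177 0.137 ] 0.031 yaw -62.6
sc 35 [405.  237.2] [0.5747 0.1723 0.137 ] 0.025 yaw 88.3
sc 24 [469.8 237.9] [0.6513 0.311  0.137 ] 0.022 yaw 44.3
top 35 [166.5 219.7] [0.5432 0.3664 0.137 ] 0.047 yaw 0.8
[-0.008, -0.959, 0.907, 0.0, 0.001, -0.002]
```

```bash
python3 -m inch '[[0,-0.3,0,0,0,0,0.35],[0,-0.6,0,0,0,0,0.35],[-0.008,-0.9,0,0,0,0,0.35],[-0.008,-0.959,0.1,0,0,0,0.35],[-0.008,-0.959,0.35,0,0,0,0.35],[-0.008,-0.959,0.6,0,0,0,0.35],[-0.008,-0.959,0.8,0,0,0,0.35],[-0.008,-0.959,0.9,0,0,0,0.35],[-0.008,-0.959,0.9,0,0,0,0.35],[-0.008,-0.959,0.9,0,0,0,0],[-0.008,-0.959,0.9,0,0,0,0],[-0.008,-0.959,0.9,0,0,0,0],[-0.008,-0.959,0.9,0,0,0,0]]'
python3 -m inch '[[0,0,-0.1,0,0,0,0],[0,0,-0.25,0,0,0,0],[0,0,-0.5,0,0,0,0],[0,0,-0.75,0,0,0,0],[0,0,-0.75,0,0,0,0]]'
python3 -m inch '[[-0.05,0.3,0,0,0,0.02,0],[-0.1,0.6,0,0,0,0.037,0],[-0.15,0.9,0,0,0,0.037,0],[-0.2,1,0,0,0,0.037,0],[-0.2,1,0,0,0,0.037,0],[-0.2,1,0,0,0,0.037,0],[-0.2,1,0,0,0,0.037,0]]'|grep -E "pos|width|rot"
python3 -c "
from h import *
to([.515,.0533,.19],-.037)"
```

```text
clock: 19.25
position: [0.5554, 0.3679, 0.1221]
tool_rot: [-3.14, -0.002, 0.017]
force: [-0.5, -0.5, 8.3]
grip_width: 0.0075
finger_force: 50.2
clock: 19.88
position: [0.5556, 0.3687, 0.2762]
tool_rot: [-3.137, -0.006, 0.017]
force: [-0.8, 0.7, -0.8]
grip_width: 0.0073
finger_force: 48.9
position: [0.5181, 0.168, 0.2703]
tool_rot: [-3.141, 0.0, -0.039]
grip_width: 0.0076
[0.007, 0.574, 0.401, -0.0, 0.0, -0.001]
```

```bash
python3 -m inch '[[0,0.3,0,0,0,0,0],[0.007,0.573,0,0,0,0,0],[0.007,0.573,0.2,0,0,0,0],[0.007,0.573,0.39,0,0,0,0],[0.007,0.573,0.39,0,0,0,0],[0.007,0.573,0.39,0,0,0,0],[0.007,0.573,0.39,0,0,0,0]]'|grep -E "pos|width|rot|force"
python3 -m inch '[[0,0,0.05,0,0,0,0],[0,0,0.1,0,0,0,0],[0,0,0.14,0,0,0,0],[0,0,0.17,0,0,0,0],[0,0,0.19,0,0,0,0],[0,0,0.2,0,0,0,0],[0,0,0.2,0,0,0,0]]'|grep -E "pos|force"
```

```text
position: [0.5155, 0.0527, 0.1937]
tool_rot: [-3.141, -0.002, -0.04]
force: [1.1, -0.3, -1.3]
grip_width: 0.007
finger_force: 49.4
position: [0.5148, 0.0525, 0.1523]
force: [0.4, 1.8, -2.2]
finger_force: 49.3
```

```bash
python3 -m inch '[[0,0,0.04,0,0,0,0],[0,0,0.08,0,0,0,0],[0,0,0.11,0,0,0,0],[0,0,0.13,0,0,0,0],[0,0,0.142,0,0,0,0],[0,0,0.142,0,0,0,0]]'|grep -E "pos|force"
python3 -m inch '[[0,0,0.003,0,0,0,0.15],[0,0,0.003,0,0,0,0.35],[0,0,0.003,0,0,0,0.35],[0,0,-0.3,0,0,0,0.35],[0,0,-0.6,0,0,0,0.35],[0,0,-0.9,0,0,0,0.35],[0,0,-0.9,0,0,0,0.35]]'|grep -E "pos|force|width"
python3 - <<'E'
from h import *
f=grab("top");g=grab("scene")
c=lambda i,x,y,w,h,k:cv2.resize(i[y:y+h,x:x+w,::-1],(w*k,h*k),interpolation=cv2.INTER_CUBIC)
cv2.imwrite("pics/c7.png",np.hstack([c(g["img"],175,210,200,150,4)]))
W=cloud(f);V=cloud(g)
import pickle; pickle.dump((f,g),open("fg2.pkl","wb"))
# valve lever: dark grey/black blob in both
for nm,F,bx in(("top",f,(415,190,445,212)),("sc",g,(180,325,235,365))):
    h=cv2.cvtColor(F["img"],cv2.COLOR_RGB2HSV)
    for b in blobs(F,(0,0,0),(180,255,75),bx,15): print(nm,b[0],*[np.round(x,1) for x in b[1:4]])
E
```

```text
position: [0.5148, 0.0524, 0.1238]
force: [0.8, 4.3, -2.7]
finger_force: 49.1
position: [0.5163, 0.0525, 0.3081]
force: [-0.4, -0.3, -0.9]
grip_width: 0.0297
finger_force: 0.0
top 106 [427.5 200.4] [417.2 201.8] [437.8 198.9]
sc 167 [220.3 337.7] [210.2 343.8] [230.5 331.6]
```

View pics/c7.png

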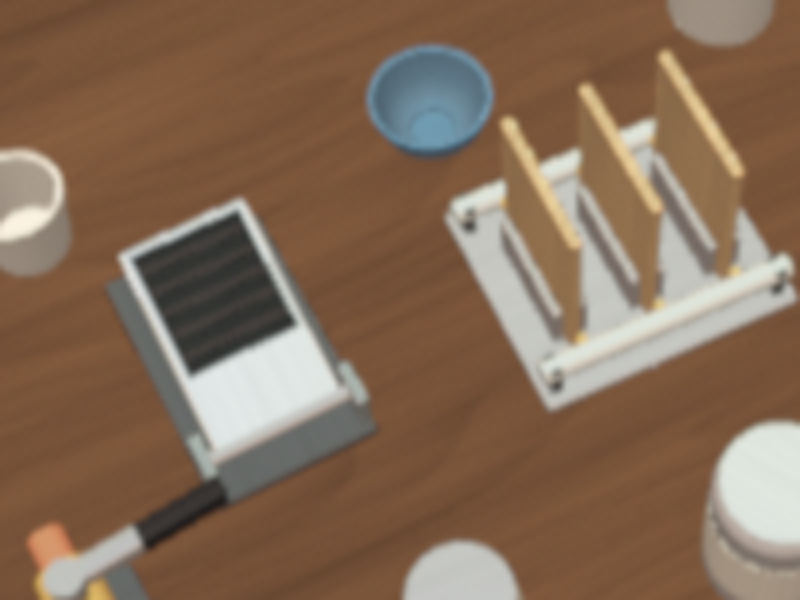

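The crop shows all three boards standing in the dock. The valve lever runs from the pivot at scene (191,354) to the tip at (231,332). The pedal tread has its ribbed free end towards the robot.

Run:
```python
from h import *
import pickle; f,g=pickle.load(open("fg2.pkl","rb"))
c=tri(f,(427.5,200.4),g,(220.3,337.7)); print("grip centre",c)
for a,b in(((417.2,201.8),(230.5,331.6)),((437.8,198.9),(210.2,343.8))): print(tri(f,a,g,b), plane(f,*a,.107),plane(g,*b,.107))
# light grey lever part / cap
for nm,F,bx in(("top",f,(425,185,465,215)),("sc",g,(180,335,215,365))):
    for b in blobs(F,(0,0,110),(180,50,255),bx,15): print(nm,b[0],*[np.round(x,1) for x in b[1:4]])
print("pivot sc",plane(g,191.2,353.5,.107))
# pedal: black tread and white plate
for nm,F,bx in(("top",f,(370,215,425,285)),("sc",g,(200,255,265,335))):
    for lo,hi in(((0,0,0),(180,255,62)),((0,0,170),(180,40,255))):
        for b in blobs(F,lo,hi,bx,60): print(nm,lo,b[0],*[np.round(x,1) for x in b[1:4]])
W=cloud(f);V=cloud(g)
m=np.zeros(W.shape[:2],bool)
h=cv2.cvtColor(f["img"],cv2.COLOR_RGB2HSV); box=np.zeros_like(m); box[215:285,370:425]=1
k=box&(h[...,2]<62); w=W[k]; w=w[~np.isnan(w[:,0])]; print(len(w),w.mean(0),np.percentile(w,[2,98],axis=0)); 
A=np.c_[w[:,:2],np.ones(len(w))]; print("plane z=",np.linalg.lstsq(A,w[:,2],rcond=None)[0])
h=cv2.cvtColor(g["img"],cv2.COLOR_RGB2HSV); box=np.zeros_like(m); box[255:305,200:255]=1
k=box&(h[...,2]<75); w=V[k]; w=w[~np.isnan(w[:,0])]; print(len(w),w.mean(0),np.percentile(w,[2,98],axis=0))
```

```text
grip centre (array([ 0.58823186, -0.32457693,  0.10089716]), np.float64(0.00013686120112138957))
(array([ 0.58492403, -0.29791471,  0.09887116]), np.float64(0.0019644638995780866)) [ 0.58389158 -0.2952056   0.107     ] [ 0.58829359 -0.29916492  0.107     ]
(array([ 0.59176195, -0.35078576,  0.10353276]), np.float64(0.0021523438970972295)) [ 0.59078813 -0.35090139  0.107     ] [ 0.59385187 -0.34978626  0.107     ]
top 127 [448.5 198. ] [438.  199.6] [459.  196.4]
sc 203 [197.6 350.6] [186.2 357.4] [209.  343.8]
pivot sc [ 0.5952113  -0.39448007  0.107     ]
top (0, 0, 0) 712 [399.7 255.1] [395.1 241.8] [404.3 268.4]
top (0, 0, 170) 704 [396.8 237.8] [395.1 213. ] [398.5 262.6]
sc (0, 0, 0) 339 [226.7 279.4] [214.5 285. ] [239.  273.9]
sc (0, 0, 0) 112 [231.9 290.2] [220.  295.9] [243.9 284.4]
sc (0, 0, 0) 71 [234.1 294.9] [221.7 300.6] [246.4 289.1]
sc (0, 0, 170) 1012 [236.7 301.2] [223.7 276.9] [249.7 325.5]
705 [ 0.44361638 -0.25031895  0.06813725] [[ 0.40736984 -0.28381171  0.05513277]
 [ 0.48093097 -0.21705118  0.08000057]]
plane z= [-0.29172252 -0.00179822  0.19710001]
852 [ 0.44639439 -0.25201691  0.06647532] [[ 0.4097633  -0.28405991  0.05462013]
 [ 0.48244522 -0.21937588  0.0780323 ]]
```

```bash
python3 -m inch '[[0.1,0.3,0,0,0,0,0],[0.2,0.6,0,0,0,-0.03,0],[0.3,0.9,0,0,0,-0.05,0],[0.4,1,0,0,0,-0.07,0],[0.4,1,0,0,0,-0.1,0],[0.4,1,0,0,0,-0.1,0]]'|grep -E "pos|rot"
cat > v.py <<'E'
from h import *
PV=np.array([.5965,-.3925])
def rows(thetas,off,z,r=.072,side=1,yaw0=0):
    s=bot.observe(); A=R.from_euler("xyz",s["tool_rot"])
    for th,o in zip(thetas,np.broadcast_to(off,len(thetas))):
        t=np.radians(th); psi=t-np.pi/2
        p=PV+r*np.array([np.cos(t),np.sin(t)])+side*o*np.array([np.cos(psi),np.sin(psi)])
        B=R.from_euler("xyz",[np.pi,0,psi+yaw0])
        print(th,np.round(p,3),np.round(np.r_[A.inv().apply(np.r_[p,z]-s["position"])/.2,(A.inv()*B).as_rotvec()/(np.pi/2)],3).tolist())
E
python3 - <<'E'
from v import *
st(); rows([97.4],.045,.3); rows([97.4],.045,.1)
import pickle; f,g=pickle.load(open("fg2.pkl","rb")); W=cloud(f)
m=(W[...,2]>.12)&(W[...,0]>.35)&(W[...,0]<.75)&(W[...,1]<-.3)&(W[...,1]>-.6); print(m.sum(), W[m].max(0) if m.any() else "", W[m].min(0))
E
```

```text
position: [0.5861, -0.1508, 0.3021]
tool_rot: [-3.141, 0.003, 0.116]
{'clock': 24.975, 'position': [0.586, -0.151, 0.302], 'tool_rot': [-3.141, 0.003, 0.116], 'force': [0.315, -0.189, 0.372], 'grip_width': -0.0, 'finger_force': 0.0, 'qpos': [0.341, 0.451, -0.269, 1.578, 0.128, 1.132, -1.412]}
97.4 [ 0.632 -0.315] [0.132, 0.844, 0.009, -0.001, 0.002, -0.008]
97.4 [ 0.632 -0.315] [0.135, 0.845, 1.009, -0.001, 0.002, -0.008]
1 [ 0.63017935 -0.59907167  0.13026794] [ 0.63017935 -0.59907167  0.13026794]
```

Clear of tall things. I go down beside the lever on its far (+x) side.

```bash
python3 -m inch '[[0.05,0.3,0,0,0,0,0],[0.1,0.6,0,0,0,-0.008,0],[0.134,0.845,0,0,0,-0.008,0],[0.134,0.845,0.3,0,0,-0.008,0],[0.134,0.845,0.6,0,0,-0.008,0],[0.134,0.845,0.85,0,0,-0.008,0],[0.134,0.845,1,0,0,-0.008,0],[0.134,0.845,1,0,0,-0.008,0]]'|grep -E "pos|rot|force"
python3 - <<'E'
from v import *
rows(np.r_[97.4,np.arange(105,181,7.5),180],[.025]+[.0185]*12,.1)
E
```

```text
position: [0.6314, -0.3143, 0.1011]
tool_rot: [-3.139, 0.004, 0.129]
force: [0.0, -0.3, 1.2]
finger_force: 0.0
97.4 [ 0.612 -0.318] [-0.099, 0.005, 0.006, -0.002, 0.003, -0.0]
105.0 [ 0.596 -0.318] [-0.179, -0.004, 0.006, -0.002, 0.003, -0.085]
112.5 [ 0.586 -0.319] [-0.228, -0.006, 0.007, -0.002, 0.002, -0.168]
120.0 [ 0.577 -0.321] [-0.276, -0.002, 0.007, -0.002, 0.002, -0.251]
127.5 [ 0.567 -0.324] [-0.324, 0.008, 0.007, -0.002, 0.002, -0.335]
135.0 [ 0.559 -0.329] [-0.37, 0.024, 0.007, -0.002, 0.002, -0.418]
142.5 [ 0.551 -0.334] [-0.413, 0.046, 0.007, -0.003, 0.002, -0.501]
150.0 [ 0.543 -0.34 ] [-0.453, 0.073, 0.007, -0.003, 0.002, -0.585]
157.5 [ 0.537 -0.348] [-0.489, 0.106, 0.007, -0.003, 0.002, -0.668]
165.0 [ 0.532 -0.356] [-0.521, 0.143, 0.007, -0.003, 0.001, -0.751]
172.5 [ 0.528 -0.365] [-0.548, 0.184, 0.007, -0.003, 0.001, -0.835]
180.0 [ 0.525 -0.374] [-0.569, 0.227, 0.007, -0.003, 0.001, -0.918]
180.0 [ 0.525 -0.374] [-0.569, 0.227, 0.007, -0.003, 0.001, -0.918]
```

```bash
python3 -m inch '[[-0.1,0,0,0,0,0,0],[-0.18,0,0,0,0,-0.085,0],[-0.23,0,0,0,0,-0.168,0],[-0.276,0,0,0,0,-0.25,0],[-0.324,0.008,0,0,0,-0.335,0],[-0.37,0.024,0,0,0,-0.418,0],[-0.413,0.046,0,0,0,-0.5,0],[-0.453,0.073,0,0,0,-0.585,0],[-0.489,0.106,0,0,0,-0.668,0],[-0.52,0.143,0,0,0,-0.75,0],[-0.548,0.184,0,0,0,-0.835,0],[-0.569,0.227,0,0,0,-0.918,0],[-0.569,0.227,0,0,0,-0.918,0]]'
python3 - <<'E'
from v import *
rows([182,184,186,188,189],.0185,.1)
E
```

```text
clock: 27.6
position: [0.5258, -0.3762, 0.1051]
tool_rot: [3.141, 0.001, 1.569]
force: [-0.2, 0.7, -0.3]
grip_width: -0.0006
finger_force: 0.0
182 [ 0.524 -0.377] [-0.002, -0.01, 0.026, 0.001, 0.001, -0.024]
184 [ 0.523 -0.379] [-0.015, -0.012, 0.026, 0.001, 0.001, -0.046]
186 [ 0.523 -0.382] [-0.027, -0.014, 0.026, 0.001, 0.001, -0.068]
188 [ 0.523 -0.384] [-0.04, -0.016, 0.026, 0.0, 0.001, -0.09]
189 [ 0.522 -0.385] [-0.047, -0.017, 0.026, 0.0, 0.001, -0.101]
```

```bash
python3 -m inch '[[-0.005,-0.01,0.02,0,0,-0.03,0],[-0.02,-0.013,0.02,0,0,-0.055,0],[-0.04,-0.016,0.02,0,0,-0.09,0],[-0.047,-0.017,0.02,0,0,-0.1,0],[-0.047,-0.017,0.02,0,0,-0.1,0]]'
python3 - <<'E'
from v import *
g=grab("scene")
x,y=150,290
cv2.imwrite("pics/c8.png",cv2.resize(g["img"][y:y+100,x:x+130,::-1],None,fx=6,fy=6,interpolation=cv2.INTER_CUBIC))
for t in(187.4,180): print(pix(g,np.r_[PV+.095*np.array([np.cos(np.radians(t)),np.sin(np.radians(t))]),.1]))
E
```

```text
clock: 28.22
position: [0.5228, -0.3812, 0.1005]
tool_rot: [-3.141, -0.003, 1.726]
force: [-5.3, 17.0, 5.1]
grip_width: -0.0002
finger_force: 8.6
[173.07786084 322.31086519]
[178.095928   319.68973095]
```

View pics/c8.png

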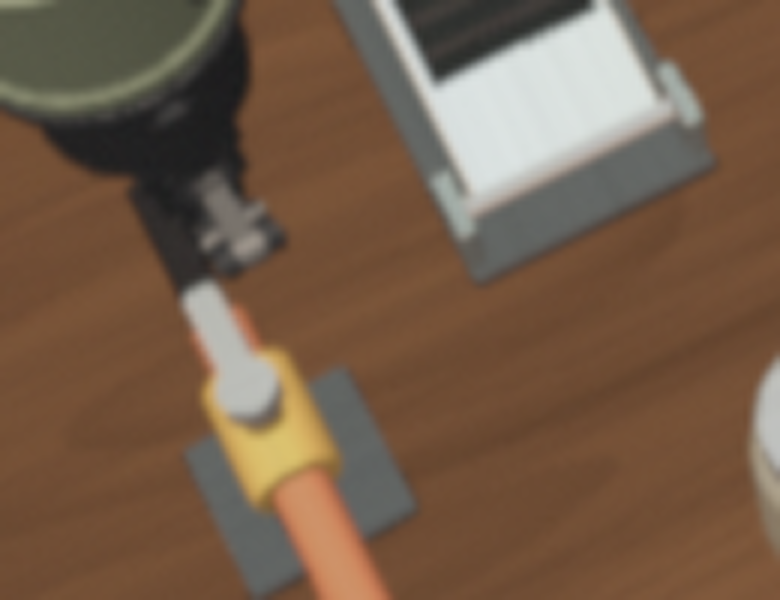

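The lever at (190,240)–(250,385) lies along the pipe, and the 17 N reaction shows it is on its stop, so the valve is fully open. I back off and go above the pedal.

```bash
python3 -m inch '[[0.08,0,0,0,0,0,0],[0.2,0,0,0,0,0,0],[0.2,0,-0.3,0,0,0,0],[0.2,0,-0.5,0,0,0.1,0],[0.3,0,-0.5,0,0,0.2,0],[0.4,0,-0.5,0,0,0.3,0],[0.4,0,-0.5,0,0,0.4,0],[0.4,0,-0.5,0,0,0.5,0],[0.4,0,-0.5,0,0,0.6,0],[0.4,0,-0.5,0,0,0.7,0],[0.4,0,-0.5,0,0,0.8,0],[0.4,0,-0.5,0,0,0.9,0],[0.4,0,-0.5,0,0,1,0],[0.4,0,-0.5,0,0,1,0]]'|grep -E "pos|rot|force"
python3 - <<'E'
from v import *
import pickle
f=grab("top");g=grab("scene")
for b in blobs(g,(0,0,0),(180,255,75),(160,300,182,350),15): print("lever",b[0],*[np.round(x,1) for x in b[1:4]],plane(g,*b[2],.107),plane(g,*b[3],.107))
W=cloud(f);V=cloud(g)
# pedal plate edges at several x from scene cloud (z vs plane)
w=V[250:330,195:265].reshape(-1,3); w=w[~np.isnan(w[:,0])]; k=abs(w[:,2]-(.1971-.2917*w[:,0]-.0018*w[:,1]))<.006; w=w[k&(w[:,2]>.03)]
for x in np.arange(.41,.54,.02):
    q=w[abs(w[:,0]-x)<.01]; print(x.round(2),len(q),np.percentile(q[:,1],[3,97]).round(4),q[:,1].mean().round(4) if len(q) else "",q[:,2].mean().round(4))
to([.437,-.251,.12],0); to([.437,-.251,.09],0)
E
```

```text
position: [0.5102, -0.3049, 0.2006]
tool_rot: [3.141, -0.001, 0.157]
force: [-0.2, -0.1, 0.4]
finger_force: 0.0
lever 111 [177.1 327.5] [173.8 319.2] [180.3 335.9] [ 0.49955993 -0.40035029  0.107     ] [ 0.54498525 -0.40115711  0.107     ]
0.41 97 [-0.2557 -0.213 ] -0.2313 0.0754
0.43 213 [-0.2808 -0.2146] -0.2473 0.0708
0.45 260 [-0.2897 -0.2129] -0.2513 0.0655
0.47 275 [-0.2884 -0.2138] -0.252 0.0595
0.49 238 [-0.2899 -0.2134] -0.2521 0.0523
0.51 223 [-0.2901 -0.2106] -0.2497 0.0455
0.53 274 [-0.3016 -0.1993] -0.2514 0.0403
[-0.318, -0.326, 0.401, 0.0, -0.0, 0.102]
[-0.318, -0.326, 0.551, 0.0, -0.0, 0.102]
```

```bash
python3 -m inch '[[-0.15,-0.15,0,0,0,0.05,0],[-0.318,-0.326,0,0,0,0.102,0],[-0.318,-0.326,0.1,0,0,0.102,0],[-0.318,-0.326,0.2,0,0,0.102,0],[-0.318,-0.326,0.3,0,0,0.102,0],[-0.318,-0.326,0.3,0,0,0.102,0]]'|grep -E "pos|rot|force"
python3 - <<'E'
from v import *
f=grab("top","t9.png");g=grab("scene","s9.png")
for nm,F,bx in (("sc",g,(160,300,190,350)),("top",f,(430,200,470,240))):
  for lo,hi in(((0,0,0),(180,255,75)),((0,0,110),(180,50,255))):
    for b in blobs(F,lo,hi,bx,15):
      p,q=plane(F,*b[2],.107),plane(F,*b[3],.107); print(nm,lo[2],b[0],*[np.round(x,1) for x in b[1:4]],p,q,np.degrees(np.arctan2(*(p-q)[1::-1])))
cv2.imwrite("pics/c9.png",cv2.resize(g["img"][300:375,150:250,::-1],None,fx=8,fy=8,interpolation=cv2.INTER_CUBIC))
E
```

```text
position: [0.4364, -0.2507, 0.1392]
tool_rot: [-3.141, 0.002, -0.001]
force: [-0.3, 1.1, 0.1]
finger_force: 0.0
sc 0 123 [177.6 328.1] [173.4 319.7] [181.8 336.4] [ 0.50038131 -0.40145122  0.107     ] [ 0.54781497 -0.39871923  0.107     ] -176.70363558651758
sc 110 83 [185.1 342.9] [182.1 337.1] [188.  348.7] [ 0.54957721 -0.39869399  0.107     ] [ 0.5815579  -0.39674991  0.107     ] -176.52132920222397
top 0 18 [453.4 218.9] [453.3 214.2] [453.6 223.7] [ 0.54867127 -0.39080491  0.107     ] [ 0.52292114 -0.39063336  0.107     ] -0.3817219315427512
top 110 76 [454.8 206.4] [453.9 199.2] [455.7 213.5] [ 0.58926101 -0.3941671   0.107     ] [ 0.55030126 -0.39729468  0.107     ] 4.589698956214221
top 110 33 [436.8 205.5] [433.1 203.3] [440.4 207.7] [ 0.57904807 -0.33782148  0.107     ] [ 0.56673547 -0.35695927  0.107     ] 57.24415078139958
top 110 54 [439.6 212.5] [433.9 212.9] [445.2 212. ] [ 0.55295838 -0.33894517  0.107     ] [ 0.55484442 -0.36939086  0.107     ] 93.54480070269653
top 110 489 [443.5 231.2] [428.7 228.9] [458.3 233.5] [ 0.51018653 -0.32338886  0.107     ] [ 0.49645618 -0.40217179  0.107     ] 80.11374131259669
top 110 111 [465.6 231.6] [464.3 224.3] [466.9 238.9] [ 0.52091037 -0.41932278  0.107     ] [ 0.48154203 -0.4244291   0.107     ] 7.390367981120472
```

View pics/c9.png

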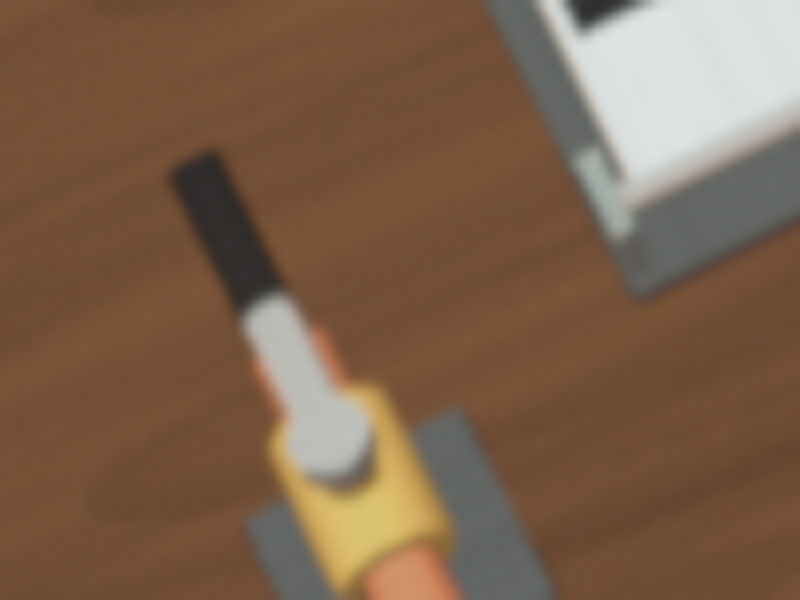

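The crop shows the lever along the pipe, from tip (195,165) to pivot (330,440), so it is open. I press the pedal in stages while watching the force.

```bash
python3 -m inch '[[0,0,0.1,0,0,0,0],[0,0,0.2,0,0,0,0],[0,0,0.25,0,0,0,0],[0,0,0.28,0,0,0,0],[0,0,0.31,0,0,0,0],[-0.005,0,0.34,0,0,0,0],[-0.01,0,0.37,0,0,0,0],[-0.01,0,0.37,0,0,0,0]]'|grep -E "pos|force"
python3 -m inch '[[0,0,0.01,0,0,0,0],[-0.005,0,0.02,0,0,0,0],[-0.005,0,0.03,0,0,0,0],[-0.005,0,0.03,0,0,0,0]]'|grep -E "pos|force"
```

```text
position: [0.4347, -0.2514, 0.0662]
force: [-3.8, -0.5, 9.0]
finger_force: 4.0
position: [0.434, -0.2515, 0.0605]
force: [-3.3, -0.1, 8.2]
finger_force: 4.7
```

```bash
python3 -m inch '[[0,0,0.01,0,0,0,0],[0,0,0.015,0,0,0,0],[0,0,0.015,0,0,0,0]]'|grep -E "clock|pos|force"
python3 -m inch '[[0,0,0.005,0,0,0,0],[0,0,0.01,0,0,0,0],[0,0,0.01,0,0,0,0]]'|grep -E "pos|force"
```

```text
clock: 32.85
position: [0.4338, -0.2515, 0.0579]
force: [-6.9, 1.1, 17.3]
finger_force: 8.7
position: [0.4338, -0.2516, 0.057]
force: [-13.5, 5.3, 50.4]
finger_force: 25.2
```

On the stop: the force rose steeply over under 1 mm. I ease off a little and hold for over two seconds.

```bash
python3 -m inch '[[0,0,-0.005,0,0,0,0],[0,0,-0.005,0,0,0,0]]'|grep -E "clock|pos|force"
python3 -m inch '[[0,0,0,0,0,0,0],[0,0,0,0,0,0,0],[0,0,0,0,0,0,0],[0,0,0,0,0,0,0],[0,0,0,0,0,0,0],[0,0,0,0,0,0,0],[0,0,0,0,0,0,0],[0,0,0,0,0,0,0],[0,0,0,0,0,0,0],[0,0,0,0,0,0,0],[0,0,0,0,0,0,0],[0,0,0,0,0,0,0],[0,0,0,0,0,0,0],[0,0,0,0,0,0,0],[0,0,0,0,0,0,0],[0,0,0,0,0,0,0],[0,0,0,0,0,0,0],[0,0,0,0,0,0,0],[0,0,0,0,0,0,0],[0,0,0,0,0,0,0]]'|grep -E "clock|pos|force"
```

```text
clock: 33.48
position: [0.4338, -0.2515, 0.0574]
force: [-10.8, 4.1, 32.8]
finger_force: 16.6
clock: 35.98
position: [0.4338, -0.2515, 0.0574]
force: [-10.4, 3.7, 34.3]
finger_force: 16.8
```

```bash
python3 -m inch '[[0,0,-0.06,0,0,0,0],[0,0,-0.15,0,0,0,0],[0,0,-0.25,0,0,0,0],[0,0,-0.5,0,0,0,0],[0,0,-0.8,0,0,0,0],[0,0,-0.8,0,0,-0.1,0],[0.1,0.2,-0.8,0,0,-0.2,0],[0.2,0.4,-0.8,0,0,-0.3,0],[0.3,0.6,-0.8,0,0,-0.4,0],[0.4,0.8,-0.8,0,0,-0.5,0],[0.47,0.95,-0.8,0,0,-0.6,0],[0.47,0.98,-0.8,0,0,-0.7,0],[0.47,0.98,-0.8,0,0,-0.8,0],[0.47,0.98,-0.8,0,0,-0.9,0],[0.47,0.98,-0.8,0,0,-1,0],[0.47,0.98,-0.8,0,0,-1,0]]'|grep -E "pos|rot|force"
python3 - <<'E'
from v import *
st(); rows([187.4]*2,.045,.1,side=-1)
g=grab("scene"); V=cloud(g)
m=(V[...,0]>.42)&(V[...,0]<.62)&(V[...,1]<-.42)&(V[...,1]>-.56)&(V[...,2]>.03)&(V[...,2]<.15); print(m.sum(), V[m].max(0) if m.any() else "")
w=V[255:300,205:250].reshape(-1,3); print("pedal z", np.nanmax(w[:,2]))
E
```

```text
position: [0.5272, -0.4476, 0.2162]
tool_rot: [3.141, -0.0, 1.567]
force: [0.8, -0.1, -0.3]
finger_force: 0.0
{'clock': 37.975, 'position': [0.527, -0.448, 0.216], 'tool_rot': [3.141, -0.0, 1.567], 'force': [0.811, -0.13, -0.324], 'grip_width': 0.0, 'finger_force': 0.0, 'qpos': [0.973, 0.722, -0.604, 1.413, 0.426, 1.137, 0.303]}
187.4 [ 0.531 -0.446] [0.006, 0.018, 0.581, 0.0, 0.0, -0.085]
187.4 [ 0.531 -0.446] [0.006, 0.018, 0.581, 0.0, 0.0, -0.085]
632 [ 0.57602749 -0.5136936   0.05598534]
pedal z 0.08076458158196932
```

```bash
python3 -m inch '[[0.006,0.018,0.15,0,0,-0.085,0],[0.006,0.018,0.3,0,0,-0.085,0],[0.006,0.018,0.45,0,0,-0.085,0],[0.006,0.018,0.58,0,0,-0.085,0],[0.006,0.018,0.58,0,0,-0.085,0]]'|grep -E "pos|rot|force"
python3 - <<'E'
from v import *
rows(np.r_[187.4,np.arange(180,104,-7.5),105],[.025]+[.0185]*12,.1,side=-1)
E
```

```text
position: [0.5302, -0.4457, 0.0984]
tool_rot: [-3.14, -0.002, 1.699]
force: [-0.5, 0.2, 0.1]
finger_force: 0.0
187.4 [ 0.528 -0.427] [0.096, 0.003, -0.008, -0.001, -0.001, -0.001]
180.0 [ 0.525 -0.411] [0.175, -0.006, -0.007, -0.001, -0.001, 0.081]
172.5 [ 0.523 -0.401] [0.224, -0.009, -0.007, -0.001, -0.001, 0.165]
165.0 [ 0.522 -0.392] [0.273, -0.005, -0.007, -0.002, -0.001, 0.248]
157.5 [ 0.523 -0.382] [0.32, 0.004, -0.007, -0.002, -0.001, 0.331]
150.0 [ 0.525 -0.373] [0.366, 0.02, -0.007, -0.002, -0.001, 0.415]
142.5 [ 0.528 -0.363] [0.41, 0.042, -0.007, -0.002, -0.001, 0.498]
135.0 [ 0.533 -0.355] [0.45, 0.07, -0.007, -0.002, -0.0, 0.581]
127.5 [ 0.538 -0.347] [0.486, 0.102, -0.007, -0.002, -0.0, 0.665]
120.0 [ 0.544 -0.339] [0.518, 0.139, -0.007, -0.002, -0.0, 0.748]
112.5 [ 0.552 -0.333] [0.545, 0.179, -0.007, -0.002, -0.0, 0.831]
105.0 [ 0.56  -0.328] [0.566, 0.223, -0.007, -0.002, -0.0, 0.915]
105.0 [ 0.56  -0.328] [0.566, 0.223, -0.007, -0.002, -0.0, 0.915]
```

```bash
python3 -m inch '[[0.096,0,0,0,0,0,0],[0.175,-0.006,0,0,0,0.08,0],[0.224,-0.009,0,0,0,0.165,0],[0.273,-0.005,0,0,0,0.248,0],[0.32,0.004,0,0,0,0.33,0],[0.366,0.02,0,0,0,0.415,0],[0.41,0.042,0,0,0,0.498,0],[0.45,0.07,0,0,0,0.58,0],[0.486,0.102,0,0,0,0.665,0],[0.518,0.139,0,0,0,0.748,0],[0.545,0.179,0,0,0,0.83,0],[0.566,0.223,0,0,0,0.915,0],[0.566,0.223,0,0,0,0.915,0]]'|grep -E "pos|rot|force"
python3 - <<'E'
from v import *
rows([103,101,99,97.4,96.4],.0185,.1,side=-1)
E
```

```text
position: [0.5616, -0.3277, 0.1014]
tool_rot: [3.14, -0.002, 0.264]
force: [-0.4, -0.3, -0.5]
finger_force: 0.0
103 [ 0.562 -0.327] [0.005, -0.005, 0.007, 0.001, -0.001, 0.024]
101 [ 0.565 -0.325] [0.018, -0.007, 0.007, 0.001, -0.001, 0.046]
99 [ 0.567 -0.324] [0.03, -0.009, 0.007, 0.001, -0.001, 0.068]
97.4 [ 0.569 -0.323] [0.041, -0.011, 0.007, 0.001, -0.001, 0.086]
96.4 [ 0.57  -0.323] [0.047, -0.011, 0.007, 0.001, -0.001, 0.097]
```

```bash
python3 -m inch '[[0.01,-0.006,0,0,0,0.03,0],[0.025,-0.008,0,0,0,0.055,0],[0.036,-0.01,0,0,0,0.08,0],[0.036,-0.01,0,0,0,0.08,0]]'|grep -E "pos|rot|force"
```

```text
position: [0.567, -0.3243, 0.1]
tool_rot: [3.141, -0.0, 0.139]
force: [-0.3, 0.5, -0.6]
finger_force: 0.0
```

```bash
python3 -m inch '[[0.006,0,0,0,0,0.008,0],[0.012,0,0,0,0,0.008,0],[0.012,0,0,0,0,0.008,0]]'|grep -E "pos|rot|force"
```

```text
position: [0.5693, -0.3239, 0.0998]
tool_rot: [-3.141, 0.0, 0.126]
force: [-0.7, 0.8, 0.6]
finger_force: 0.4
```

```bash
python3 -m inch '[[0.006,0,0,0,0,0,0],[0.012,0,0,0,0,0,0],[0.012,0,0,0,0,0,0]]'|grep -E "pos|force"
```

```text
position: [0.5717, -0.3236, 0.0998]
force: [0.8, 0.4, 0.0]
finger_force: 0.4
```

```bash
python3 -m inch '[[0.004,0,0,0,0,0,0],[0.008,0,0,0,0,0,0],[0.008,0,0,0,0,0,0]]'|grep -E "pos|force"
```

```text
position: [0.5727, -0.3236, 0.0998]
force: [-4.6, 1.6, 0.6]
finger_force: 2.6
```

```bash
python3 -m inch '[[0.005,0,0,0,0,0,0],[0.008,0,0,0,0,0,0],[0.008,0,0,0,0,0,0]]'|grep -E "pos|force"
python3 - <<'E'
from v import *
g=grab("scene"); 
for b in blobs(g,(0,0,0),(180,255,75),(180,325,235,365),15):
  p,q=plane(g,*b[2],.107),plane(g,*b[3],.107); print(b[0],*[np.round(x,1) for x in b[1:4]],p,q)
E
```

```text
position: [0.5729, -0.3236, 0.0996]
force: [-13.7, 1.8, 6.7]
finger_force: 6.6
572 [211.1 333.6] [192.4 331.9] [229.9 335.4] [ 0.54867033 -0.37426735  0.107     ] [ 0.59604642 -0.30397864  0.107     ]
```

The closed stop is reached: 13.7 N with no further motion. I retract and check the lever and the rack.

```bash
python3 -m inch '[[-0.05,0,0,0,0,0,0],[-0.12,0,0,0,0,0,0],[-0.12,0,-0.3,0,0,0.02,0],[-0.12,0,-0.6,0,0,0.05,0.1],[-0.12,-0.3,-0.9,0,0,0.1,0.35],[-0.12,-0.6,-1,0,0,0.104,0.35],[-0.12,-0.9,-1,0,0,0.104,0.35],[-0.12,-1,-1,0,0,0.104,0.35],[-0.12,-1,-1,0,0,0.104,0.35]]'|grep -E "pos|rot"
cat > r.py <<'E'
from h import *
def rack(show=None):
    f=grab("top");g=grab("scene")
    # pins: grey caps near rack in both
    for nm,F,bx in(("sc",g,(390,190,490,275)),("top",f,(145,180,245,255))):
        for b in blobs(F,(0,0,120),(180,60,255),bx,3): print(nm,"pin",b[0],np.round(b[1],1),np.round(plane(F,*b[1],.045),4))
    h=[cv2.cvtColor(F["img"],cv2.COLOR_RGB2HSV) for F in(f,g)]
    for nm,F,bx in(("sc",g,(390,190,500,280)),("top",f,(140,180,245,255))):
        hh=cv2.cvtColor(F["img"],cv2.COLOR_RGB2HSV); m=cv2.inRange(hh,np.array((8,70,165)),np.array((28,175,255))); k=np.zeros_like(m); k[bx[1]:bx[3],bx[0]:bx[2]]=m[bx[1]:bx[3],bx[0]:bx[2]]
        k=cv2.morphologyEx(k,cv2.MORPH_CLOSE,np.ones((5,5)))
        c=max(cv2.findContours(k,0,2)[0],key=cv2.contourArea)
        P=np.array([plane(F,*p,.008)[:2] for p in c[:,0].astype(float)],np.float32)
        print(nm,"foot",cv2.contourArea(c),cv2.minAreaRect(P))
    return f,g
E
python3 - <<'E'
from r import *
f,g=rack(); 
for b in blobs(g,(0,0,0),(180,255,75),(180,325,235,365),15): print("lever",b[0],*[np.round(x,1) for x in b[1:4]])
c=lambda i,x,y,w,h,k:cv2.resize(i[y:y+h,x:x+w,::-1],(w*k,h*k),interpolation=cv2.INTER_CUBIC)
cv2.imwrite("pics/c10.png",np.hstack([c(g["img"],390,185,100,90,4),c(f["img"],150,185,90,90,4)]))
E
```

```text
position: [0.5255, -0.1256, 0.3006]
tool_rot: [-3.141, -0.002, -0.034]
sc pin 5 [449.6 213.2] [0.5205 0.3728 0.045 ]
sc pin 4 [444.2 216. ] [0.5214 0.354  0.045 ]
sc pin 4 [433.5 221.5] [0.5227 0.3169 0.045 ]
sc pin 3 [417. 229.] [0.5221 0.2629 0.045 ]
sc pin 5 [465.6 231.2] [0.5901 0.3744 0.045 ]
sc pin 3 [411.7 232.3] [0.5244 0.244  0.045 ]
sc pin 3 [460.3 234.3] [0.5916 0.3556 0.045 ]
sc pin 3 [449.3 240.3] [0.5934 0.3179 0.045 ]
sc pin 3 [432.7 248.7] [0.5941 0.2633 0.045 ]
sc pin 3 [427.3 251.3] [0.5943 0.246  0.045 ]
top pin 3 [193.3 207.3] [0.5898 0.3214 0.045 ]
top pin 3 [199.7 207.3] [0.5895 0.3036 0.045 ]
top pin 5 [212.8 206.6] [0.5909 0.2668 0.045 ]
top pin 3 [219.3 206.3] [0.5914 0.2484 0.045 ]
top pin 3 [173.7 208.3] [0.588  0.3765 0.045 ]
top pin 3 [180. 208.] [0.5886 0.3588 0.045 ]
top pin 3 [200.3 231.7] [0.5207 0.3016 0.045 ]
top pin 4 [213.5 231.5] [0.5205 0.2648 0.045 ]
top pin 3 [220. 231.] [0.5216 0.2466 0.045 ]
top pin 3 [174. 233.] [0.5183 0.3751 0.045 ]
top pin 4 [180.5 232.5] [0.5194 0.357  0.045 ]
top pin 3 [194. 232.] [0.5201 0.3193 0.045 ]
sc foot 2408.0 ((0.5538116693496704, 0.31429529190063477), (0.13292473554611206, 0.1879977583885193), 1.725343108177185)
top foot 2640.0 ((0.5559160113334656, 0.3147326707839966), (0.1293533891439438, 0.18229110538959503), 1.4641063213348389)
lever 168 [221.1 338.8] [210.7 344.6] [231.5 333.1]
```

View pics/c10.png

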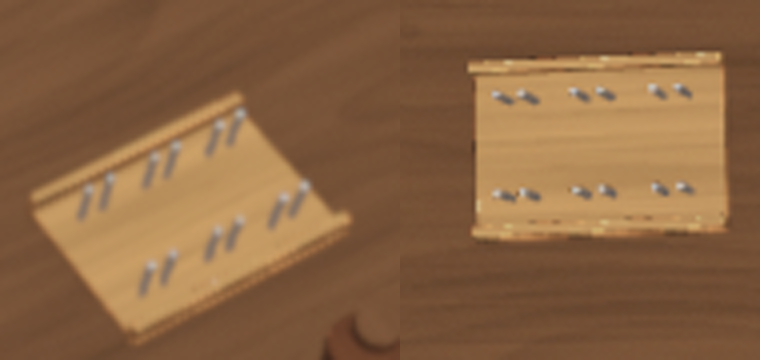

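The crop shows the rack clearly, with its 12 pin tops visible and no visible shift. The lever is back in its closed line. Slot centres (camera mean): y ≈ 0.3655, 0.310, 0.2552; x ≈ 0.556; yaw ≈ +1.4°. Now I bring the boards back.

```bash
python3 -c "
from h import *
to([.5148,.0527,.3],-.037);to([.5148,.0527,.121],-.037)"
```

```text
[-0.088, -0.904, -0.0, 0.0, -0.0, -0.001]
[-0.089, -0.905, 0.895, 0.0, -0.0, -0.001]
```

```bash
python3 -m inch '[[-0.03,-0.3,0,0,0,0,0.35],[-0.06,-0.6,0,0,0,0,0.35],[-0.088,-0.904,0,0,0,0,0.35],[-0.088,-0.904,0.3,0,0,0,0.35],[-0.088,-0.904,0.6,0,0,0,0.35],[-0.088,-0.904,0.8,0,0,0,0.35],[-0.088,-0.904,0.89,0,0,0,0.35],[-0.088,-0.904,0.89,0,0,0,0.35],[-0.088,-0.904,0.89,0,0,0,0],[-0.088,-0.904,0.89,0,0,0,0],[-0.088,-0.904,0.89,0,0,0,0],[-0.088,-0.904,0.89,0,0,0,0]]' 60
python3 -m inch '[[0,0,-0.1,0,0,0,0],[0,0,-0.25,0,0,0,0],[0,0,-0.5,0,0,0,0],[0,0,-0.75,0,0,0,0],[0,0,-0.75,0,0,0,0]]'
python3 -m inch '[[0.05,-0.3,0,0,0,-0.02,0],[0.1,-0.6,0,0,0,-0.04,0],[0.15,-0.9,0,0,0,-0.04,0],[0.15,-0.9,0,0,0,-0.04,0],[0.15,-0.9,0,0,0,-0.04,0]]'|grep -E "pos|width|rot"
python3 -c "
from r import *
f,g=rack()
to([.5547,.3655,.195],.024)"
```

```text
clock: 45.05
position: [0.5157, 0.0533, 0.1229]
tool_rot: [-3.142, -0.002, -0.038]
force: [0.0, -1.2, 8.9]
grip_width: 0.0072
finger_force: 59.8
clock: 45.68
position: [0.5164, 0.0537, 0.2755]
tool_rot: [-3.141, -0.006, -0.038]
force: [0.6, 0.5, -1.8]
grip_width: 0.0071
finger_force: 58.7
position: [0.5514, 0.2317, 0.271]
tool_rot: [3.141, 0.001, 0.026]
grip_width: 0.0069
sc pin 5 [449.6 213.2] [0.5205 0.3728 0.045 ]
sc pin 4 [444.2 216. ] [0.5214 0.354  0.045 ]
sc pin 3 [417. 229.] [0.5221 0.2629 0.045 ]
sc pin 5 [465.6 231.2] [0.5901 0.3744 0.045 ]
sc pin 3 [411.7 232.3] [0.5244 0.244  0.045 ]
sc pin 3 [460.3 234.3] [0.5916 0.3556 0.045 ]
sc pin 3 [449.3 240.3] [0.5934 0.3179 0.045 ]
sc pin 4 [432.5 249. ] [0.5947 0.2623 0.045 ]
sc pin 3 [427.3 251.3] [0.5943 0.246  0.045 ]
top pin 5229 [185.6 217.6] [0.5611 0.3429 0.045 ]
top pin 4 [218.5 196.8] [0.6187 0.2508 0.045 ]
top pin 20 [222.8 200.4] [0.6082 0.2386 0.045 ]
top pin 33 [238.4 253.3] [0.4582 0.1956 0.045 ]
sc foot 2290.5 ((0.5538116693496704, 0.31429529190063477), (0.13292473554611206, 0.1879977583885193), 1.725343108177185)
top foot 49.0 ((0.5937446355819702, 0.23412878811359406), (0.017321884632110596, 0.055605728179216385), 89.84889221191406)
[0.031, -0.673, 0.382, 0.001, 0.0, -0.0]
```

```bash
python3 -m inch '[[0,-0.3,0,0,0,0,0],[0.03,-0.6,0,0,0,0,0],[0.031,-0.673,0.2,0,0,0,0],[0.031,-0.673,0.38,0,0,0,0],[0.031,-0.673,0.38,0,0,0,0],[0.031,-0.673,0.38,0,0,0,0]]'
python3 - <<'E'
from r import *
s=bot.observe(); p=s["position"]; a=s["tool_rot"][2]
g=grab("scene"); h=cv2.cvtColor(g["img"],cv2.COLOR_RGB2HSV)
x0,y0=420,185; k=8
im=cv2.resize(g["img"][y0:y0+72,x0:x0+95,::-1],None,fx=k,fy=k,interpolation=cv2.INTER_CUBIC)
cv2.imwrite("pics/c11.png",im)
E
```

```text
clock: 47.15
position: [0.5554, 0.3664, 0.1976]
tool_rot: [-3.141, -0.002, 0.024]
force: [0.5, -0.1, -0.9]
grip_width: 0.0075
finger_force: 59.2
```

View pics/c11.png

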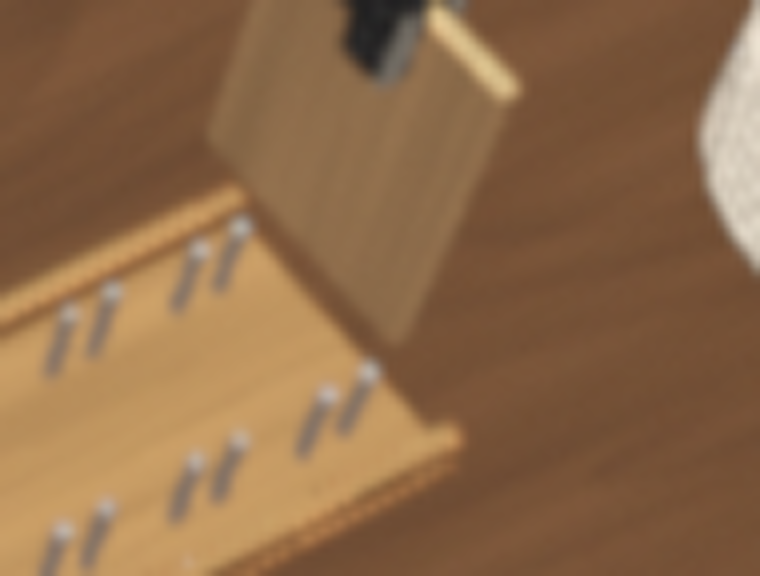

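Run:
```python
from r import *
s=bot.observe(); p=s["position"]; a=s["tool_rot"][2]
g=grab("scene")
Z=lambda v:p+R.from_euler("z",a).apply(v)
for v in([.05,-.004,-.115],[-.05,-.004,-.115],[.05,.004,.015]): print(v,(pix(g,Z(v))-[420,185]+.5)*8)
```

```text
[0.05, -0.004, -0.115] [401.40600061 354.18936278]
[-0.05, -0.004, -0.115] [212.48201601 143.5658341 ]
[0.05, 0.004, 0.015] [535.35335031  93.38959599]
```

Board over the left rack slot: its lower corners at (397,348) and (210,140) agree within 1 pixel with the corners predicted from the arm pose. I lower it.

```bash
python3 -m inch '[[0,0.004,0.05,0,0,0,0],[0,0.004,0.1,0,0,0,0],[0,0.004,0.14,0,0,0,0],[0,0.004,0.17,0,0,0,0],[0,0.004,0.19,0,0,0,0],[0,0.004,0.21,0,0,0,0],[0,0.004,0.21,0,0,0,0]]'
python3 - <<'E'
from r import *
g=grab("scene")
for b in blobs(g,(0,0,120),(180,60,255),(390,190,490,275),3): print("pin",b[0],np.round(b[1],1))
E
```

```text
clock: 48.12
position: [0.5545, 0.366, 0.1537]
tool_rot: [3.141, 0.0, 0.025]
force: [0.8, -0.2, -1.0]
grip_width: 0.007
finger_force: 59.3
pin 4 [471.5 195. ]
pin 5 [444.4 215.8]
pin 4 [433.5 221.5]
pin 3 [417. 229.]
pin 3 [411.7 232.3]
pin 5 [460.6 234.2]
pin 3 [449.3 240.3]
pin 3 [427.3 251.3]
```

```bash
python3 -m inch '[[0,0,0.04,0,0,0,0],[0,0,0.08,0,0,0,0],[0,0,0.11,0,0,0,0],[0,0,0.13,0,0,0,0],[0,0,0.15,0,0,0,0],[0,0,0.15,0,0,0,0]]'|grep -E "pos|force"
```

```text
position: [0.5545, 0.366, 0.1236]
force: [-0.0, -0.1, 0.2]
finger_force: 59.3
```

Release, rise, and return to the dock's middle slot.

```bash
python3 -m inch '[[0,0,0.003,0,0,0,0.15],[0,0,0.003,0,0,0,0.35],[0,0,0.003,0,0,0,0.35],[0,0,-0.3,0,0,0,0.35],[0,0,-0.6,0,0,0,0.35],[0,0,-0.9,0,0,0,0.35],[0,0,-0.9,0,0,0,0.35]]'|grep -E "pos|force|width"
python3 -m inch '[[0,0.3,0,0,0,0.02,0.35],[0,0.6,0,0,0,0.039,0.35],[-0.1,0.9,0,0,0,0.039,0.35],[-0.2,1,0,0,0,0.039,0.35],[-0.2,1,0,0,0,0.039,0.35]]'|grep -E "pos|rot"
python3 - <<'E'
from r import *
to([.5127,-.0022,.119],-.037); f,g=boards()
E
```

```text
position: [0.5557, 0.3671, 0.3091]
force: [-0.4, -0.3, -1.4]
grip_width: 0.03
finger_force: 0.0
position: [0.519, 0.1632, 0.304]
tool_rot: [3.141, -0.0, -0.038]
[0.0, 0.827, 0.926, 0.001, -0.0, -0.001]
sc 90 [463.  202.1] [0.5534 0.3646 0.137 ] 0.095 yaw 1.6
sc 60 [425.7 220.6] [0.5573 0.2464 0.137 ] 0.093 yaw 91.0
sc 58 [437.8 224.1] [0.5805 0.2663 0.137 ] 0.021 yaw 26.7
sc 52 [421.4 231.3] [0.5791 0.2179 0.137 ] 0.031 yaw -61.8
sc 168 [443.1 235.8] [0.6156 0.257  0.137 ] 0.057 yaw 69.5
sc 35 [405.  237.2] [0.5747 0.1723 0.137 ] 0.025 yaw 88.3
sc 25 [468.3 237.5] [0.6488 0.3084 0.137 ] 0.015 yaw 44.9
```

```bash
python3 -m inch '[[0,0.3,0,0,0,0,0.35],[0,0.6,0,0,0,0,0.35],[0,0.827,0,0,0,0,0.35],[0,0.827,0.3,0,0,0,0.35],[0,0.827,0.6,0,0,0,0.35],[0,0.827,0.8,0,0,0,0.35],[0,0.827,0.92,0,0,0,0.35],[0,0.827,0.92,0,0,0,0.35],[0,0.827,0.92,0,0,0,0],[0,0.827,0.92,0,0,0,0],[0,0.827,0.92,0,0,0,0],[0,0.827,0.92,0,0,0,0]]'
python3 -m inch '[[0,0,-0.1,0,0,0,0],[0,0,-0.25,0,0,0,0],[0,0,-0.5,0,0,0,0],[0,0,-0.75,0,0,0,0],[0,0,-0.75,0,0,0,0]]'
python3 -m inch '[[0.05,-0.3,0,0,0,-0.02,0],[0.1,-0.6,0,0,0,-0.04,0],[0.15,-0.9,0,0,0,-0.04,0],[0.15,-0.9,0,0,0,-0.04,0],[0.15,-0.9,0,0,0,-0.04,0]]'|grep -E "pos|width|rot"
python3 -c "
from r import *
f,g=rack()
to([.556,.310,.195],.024)"
```

```text
clock: 52.02
position: [0.5143, -0.0001, 0.1208]
tool_rot: [-3.141, -0.002, -0.036]
force: [-0.3, 0.5, 7.6]
grip_width: 0.0073
finger_force: 60.1
clock: 52.65
position: [0.5151, -0.0001, 0.2737]
tool_rot: [-3.141, -0.006, -0.036]
force: [0.0, -0.5, -2.3]
grip_width: 0.0074
finger_force: 58.8
position: [0.5498, 0.1782, 0.2692]
tool_rot: [3.141, 0.001, 0.027]
grip_width: 0.0071
sc pin 8 [416.  191.5] [0.4129 0.3347 0.045 ]
sc pin 7 [433.4 214.9] [0.5041 0.33   0.045 ]
sc pin 3 [401. 230.] [0.5045 0.2229 0.045 ]
sc pin 11 [449.3 233.1] [0.5743 0.3318 0.045 ]
top pin 5247 [205.5 213.8] [0.571  0.2872 0.045 ]
sc foot 1783.0 ((0.533500075340271, 0.2931816875934601), (0.13310866057872772, 0.1878701150417328), 0.4488541781902313)
top foot 133.0 ((0.5046652555465698, 0.36135637760162354), (0.04302206262946129, 0.06347261369228363), 88.95531463623047)
[0.047, -0.663, 0.373, 0.0, 0.0, 0.001]
```

The rack has been knocked about 2 cm aside. I move the arm out of the way and measure it again.

```bash
python3 -m inch '[[0,0.3,0,0,0,0,0],[0,0.6,0,0,0,0,0],[0,0.9,0,0,0,0,0],[0,1,0,0,0,0,0],[0,1,0,0,0,0,0]]'|grep -E "pos|width"
python3 - <<'E'
from r import *
f,g=rack()
c=lambda i,x,y,w,h,k:cv2.resize(i[y:y+h,x:x+w,::-1],(w*k,h*k),interpolation=cv2.INTER_CUBIC)
cv2.imwrite("pics/c12.png",np.hstack([c(g["img"],380,175,100,90,4),c(f["img"],150,185,90,90,4)]))
E
```

```text
position: [0.5552, -0.0242, 0.27]
grip_width: 0.0073
sc pin 8 [433.5 215. ] [0.5046 0.3299 0.045 ]
sc pin 5 [406.6 227.2] [0.5039 0.2415 0.045 ]
sc pin 3 [401. 230.] [0.5045 0.2229 0.045 ]
sc pin 11 [449.3 233.1] [0.5743 0.3318 0.045 ]
top pin 3 [207.3 213.7] [0.5712 0.2821 0.045 ]
top pin 4 [220.5 213.5] [0.571  0.2452 0.045 ]
top pin 3 [226.7 213.3] [0.5711 0.2279 0.045 ]
top pin 5 [187.8 214.6] [0.5695 0.3368 0.045 ]
top pin 3 [187.7 239.3] [0.4998 0.3369 0.045 ]
top pin 4 [201.5 238.5] [0.5014 0.2983 0.045 ]
top pin 5 [207.8 238.6] [0.5008 0.2807 0.045 ]
top pin 4 [221.  238.2] [0.5012 0.2439 0.045 ]
sc foot 2006.0 ((0.5340218544006348, 0.29317688941955566), (0.13334958255290985, 0.18692326545715332), 0.9326105117797852)
top foot 2681.0 ((0.5374481678009033, 0.29350560903549194), (0.1818239837884903, 0.13149255514144897), 89.76817321777344)
```

View pics/c12.png

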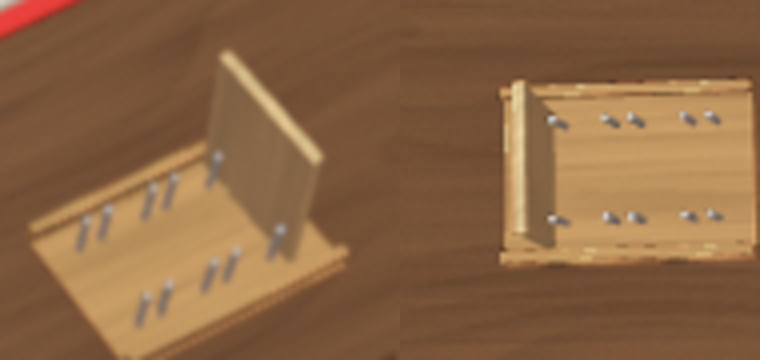

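The rack now sits about (-19, -21) mm from before with yaw ≈ 0.8°; its one board still stands in the left slot at crop (265,150). The new middle slot is ≈ (0.537, 0.2886).

```bash
python3 -m inch '[[0,-0.3,0,0,0,0,0],[0,-0.6,0,0,0,0,0],[0,-0.9,0,0,0,0.008,0],[0,-1,0,0,0,0.008,0],[0,-1,0,0,0,0.008,0]]'|grep -E "pos|width|rot"
python3 -c "
from r import *
to([.537,.2886,.195],.014)"
```

```text
position: [0.5495, 0.1806, 0.2698]
tool_rot: [-3.141, 0.0, 0.018]
grip_width: 0.0071
[-0.053, -0.541, 0.374, -0.0, 0.0, 0.002]
```

```bash
python3 -m inch '[[-0.03,-0.3,0,0,0,0.002,0],[-0.053,-0.541,0,0,0,0.002,0],[-0.053,-0.541,0.2,0,0,0.002,0],[-0.053,-0.541,0.37,0,0,0.002,0],[-0.053,-0.541,0.37,0,0,0.002,0],[-0.053,-0.541,0.37,0,0,0.002,0]]'
python3 - <<'E'
from r import *
s=bot.observe(); p=s["position"]; a=s["tool_rot"][2]
f,g=rack(); h=cv2.cvtColor(g["img"],cv2.COLOR_RGB2HSV)
Z=lambda v:p+R.from_euler("z",a).apply(v)
print([pix(g,Z(v)).round(1).tolist() for v in([.05,-.004,-.1128],[-.05,-.004,-.1128])])
E
```

```text
clock: 55.48
position: [0.5388, 0.2863, 0.1973]
tool_rot: [-3.141, -0.001, 0.01]
force: [0.3, -0.1, -1.2]
grip_width: 0.0073
finger_force: 59.0
sc pin 5 [446. 191.] [0.4517 0.4112 0.045 ]
sc pin 5 [406.6 227.2] [0.5039 0.2415 0.045 ]
sc pin 3 [401. 230.] [0.5045 0.2229 0.045 ]
sc pin 10 [449.1 233.2] [0.5744 0.3312 0.045 ]
top pin 3042 [166.6 218.3] [0.56   0.3962 0.045 ]
top pin 30 [203.9 211.8] [0.5765 0.2917 0.045 ]
top pin 4 [220.5 213.5] [0.571  0.2452 0.045 ]
top pin 3 [226.7 213.3] [0.5711 0.2279 0.045 ]
top pin 510 [203.4 248.1] [0.4744 0.293  0.045 ]
sc foot 1878.5 ((0.53387850522995, 0.29324832558631897), (0.1326500028371811, 0.18751908838748932), 0.5613725781440735)
top foot 897.5 ((0.5366809368133545, 0.2508722245693207), (0.13091960549354553, 0.09808246791362762), 3.1252386569976807)
[[440.7, 235.9], [418.3, 208.8]]
```

```bash
python3 -m inch '[[-0.004,-0.011,0,0,0,0,0],[-0.004,-0.011,0,0,0,0,0],[-0.004,-0.011,0.05,0,0,0,0],[-0.004,-0.011,0.1,0,0,0,0],[-0.004,-0.011,0.13,0,0,0,0],[-0.004,-0.011,0.13,0,0,0,0]]'
```

```text
clock: 56.32
position: [0.5369, 0.2887, 0.1692]
tool_rot: [3.141, 0.001, 0.011]
force: [-0.1, 1.1, -0.6]
grip_width: 0.0071
finger_force: 59.1
```

Aligned at (0.5369, 0.2887), with the board's bottom at about 56 mm. I go into the slot.

```bash
python3 -m inch '[[0,0,0.03,0,0,0,0],[0,0,0.06,0,0,0,0],[0,0,0.08,0,0,0,0],[0,0,0.08,0,0,0,0]]'|grep -E "pos|force"
python3 -m inch '[[0,0,0.04,0,0,0,0],[0,0,0.08,0,0,0,0],[0,0,0.11,0,0,0,0],[0,0,0.13,0,0,0,0],[0,0,0.155,0,0,0,0],[0,0,0.155,0,0,0,0]]'|grep -E "pos|force"
python3 - <<'E'
from r import *
f,g=rack()
E
```

```text
position: [0.537, 0.2892, 0.1536]
force: [-0.1, 2.7, -2.0]
finger_force: 58.8
position: [0.5371, 0.2888, 0.1223]
force: [0.8, 4.7, -4.2]
finger_force: 58.7
sc pin 25 [423.2 199.6] [0.4466 0.336  0.045 ]
sc pin 4 [439.5 209.5] [0.4969 0.3557 0.045 ]
sc pin 8 [417.4 222.6] [0.505  0.2759 0.045 ]
sc pin 3 [406.3 227.3] [0.5039 0.2406 0.045 ]
sc pin 11 [449.  233.3] [0.5744 0.3308 0.045 ]
sc pin 10 [432.6 241.2] [0.5746 0.2769 0.045 ]
sc pin 3 [421.3 246.3] [0.5739 0.2411 0.045 ]
top pin 2563 [165.1 212.6] [0.5762 0.4005 0.045 ]
top pin 20 [211.  216.4] [0.5632 0.2717 0.045 ]
top pin 5 [220.8 213.6] [0.5707 0.2444 0.045 ]
top pin 3 [227.3 213.7] [0.5702 0.226  0.045 ]
top pin 1101 [197.1 242.8] [0.4896 0.3105 0.045 ]
sc foot 1423.0 ((0.5324927568435669, 0.2933950424194336), (0.19197401404380798, 0.1288718432188034), 88.13790130615234)
top foot 726.5 ((0.5372865200042725, 0.25312700867652893), (0.10106617212295532, 0.12826277315616608), 89.76817321777344)
```

```bash
python3 -m inch '[[0,0,0.006,0,0,0,0],[0,0,0.006,0,0,0,0.1],[0,0,0.006,0,0,0,0.2],[0,0,0.006,0,0,0,0.33],[0,0,0.006,0,0,0,0.33],[0,0,-0.3,0,0,0,0.33],[0,0,-0.6,0,0,0,0.33],[0,0,-0.9,0,0,0,0.33],[0,0,-0.9,0,0,0,0.33]]'|grep -E "pos|force|width"
python3 -m inch '[[0,0.3,0,0,0,0.015,0.35],[0,0.6,0,0,0,0.03,0.35],[-0.05,0.9,0,0,0,0.03,0.35],[-0.1,1,0,0,0,0.03,0.35],[-0.1,1,0,0,0,0.03,0.35]]'|grep -E "pos|rot"
python3 - <<'E'
from r import *
to([.511,-.0562,.3],-.037); to([.511,-.0562,.119],-.037); f,g=rack(); boards()
E
```

```text
position: [0.5384, 0.2898, 0.3077]
force: [-0.0, -0.3, -0.8]
grip_width: 0.0282
finger_force: 0.0
position: [0.519, 0.0875, 0.3028]
tool_rot: [3.141, 0.0, -0.038]
[-0.013, 0.719, 0.015, 0.0, 0.0, -0.001]
[-0.012, 0.719, 0.92, 0.0, 0.0, -0.001]
sc pin 8 [417.4 222.6] [0.505  0.2759 0.045 ]
sc pin 3 [406.3 227.3] [0.5039 0.2406 0.045 ]
sc pin 11 [449.  233.3] [0.5744 0.3308 0.045 ]
sc pin 10 [432.6 241.2] [0.5746 0.2769 0.045 ]
sc pin 3 [421.3 246.3] [0.5739 0.2411 0.045 ]
top pin 2338 [227.4 211.2] [0.5772 0.2258 0.045 ]
top pin 3 [207.3 213.7] [0.5712 0.2821 0.045 ]
top pin 5 [187.8 214.6] [0.5695 0.3368 0.045 ]
top pin 4 [188.  239.2] [0.5    0.3359 0.045 ]
top pin 5 [207.8 238.6] [0.5008 0.2807 0.045 ]
sc foot 1424.0 ((0.5324927568435669, 0.2933950424194336), (0.19197401404380798, 0.1288718432188034), 88.13790130615234)
top foot 1229.5 ((0.5385900139808655, 0.3107318878173828), (0.13413837552070618, 0.14604559540748596), 0.403282105922699)
sc 98 [447.5 201.6] [0.5333 0.3302 0.137 ] 0.097 yaw 0.7
sc 95 [434.2 208.7] [0.5358 0.2868 0.137 ] 0.096 yaw 0.9
sc 21 [405.1 223.4] [0.5403 0.1957 0.137 ] 0.036 yaw 89.6
sc 51 [410.9 229.2] [0.5615 0.1985 0.137 ] 0.026 yaw -61.3
sc 26 [396.3 235.6] [0.5607 0.1561 0.137 ] 0.024 yaw -38.7
sc 25 [443.4 236.5] [0.6175 0.2564 0.137 ] 0.02 yaw -41.2
sc 49 [458.6 236.8] [0.6358 0.2887 0.137 ] 0.024 yaw 38.7
sc 39 [417.8 237.9] [0.5914 0.1987 0.137 ] 0.031 yaw 67.9
top 105 [195.9 220.7] [0.5394 0.2901 0.137 ] 0.092 yaw 2.0
top 86 [179.2 221.3] [0.5384 0.3335 0.137 ] 0.085 yaw 1.1
```

```bash
python3 -m inch '[[0,0.3,0,0,0,0,0.35],[0,0.6,0,0,0,0,0.35],[-0.012,0.719,0,0,0,0,0.35],[-0.012,0.719,0.3,0,0,0,0.35],[-0.012,0.719,0.6,0,0,0,0.35],[-0.012,0.719,0.8,0,0,0,0.35],[-0.012,0.719,0.915,0,0,0,0.35],[-0.012,0.719,0.915,0,0,0,0.35],[-0.012,0.719,0.915,0,0,0,0],[-0.012,0.719,0.915,0,0,0,0],[-0.012,0.719,0.915,0,0,0,0],[-0.012,0.719,0.915,0,0,0,0]]'
python3 -m inch '[[0,0,-0.1,0,0,0,0],[0,0,-0.25,0,0,0,0],[0,0,-0.5,0,0,0,0],[0,0,-0.75,0,0,0,0],[0,0,-0.75,0,0,0,0]]'
python3 -m inch '[[0.05,-0.3,0,0,0,-0.015,0],[0.08,-0.6,0,0,0,-0.03,0],[0.08,-0.9,0,0,0,-0.03,0],[0.08,-0.95,0,0,0,-0.03,0],[0.08,-0.95,0,0,0,-0.03,0]]'|grep -E "pos|width|rot"
python3 -c "
from r import *
f,g=rack()
to([.538,.2337,.195],.014)"
```

```text
clock: 61.12
position: [0.5125, -0.0549, 0.1209]
tool_rot: [-3.142, -0.002, -0.036]
force: [-0.6, 1.9, 9.1]
grip_width: 0.0068
finger_force: 59.9
clock: 61.75
position: [0.5132, -0.055, 0.2738]
tool_rot: [3.141, -0.006, -0.036]
force: [-0.3, 0.7, -0.5]
grip_width: 0.0071
finger_force: 58.6
position: [0.5343, 0.1345, 0.2694]
tool_rot: [3.141, 0.001, 0.012]
grip_width: 0.0077
sc pin 6 [395.2 194.2] [0.3931 0.277  0.045 ]
sc pin 10 [417.2 223.4] [0.507 0.274 0.045]
sc pin 3 [406.3 227.3] [0.5039 0.2406 0.045 ]
sc pin 10 [449.  233.1] [0.574  0.3312 0.045 ]
sc pin 10 [432.6 241.2] [0.5746 0.2769 0.045 ]
sc pin 3 [421.3 246.3] [0.5739 0.2411 0.045 ]
top pin 3884 [217.2 212.2] [0.5747 0.2545 0.045 ]
top pin 4 [188.  239.2] [0.5    0.3359 0.045 ]
sc foot 1327.0 ((0.5325138568878174, 0.29404526948928833), (0.19067290425300598, 0.1288718432188034), 88.13790130615234)
top foot 504.5 ((0.5375638604164124, 0.33507630228996277), (0.13242881000041962, 0.09734348207712173), 0.403282105922699)
[0.022, -0.505, 0.373, 0.001, 0.0, -0.003]
```

```bash
python3 -m inch '[[0,-0.3,0,0,0,0,0],[0.022,-0.505,0,0,0,0,0],[0.022,-0.505,0.2,0,0,0,0],[0.022,-0.505,0.37,0,0,0,0],[0.022,-0.505,0.5,0,0,0,0],[0.022,-0.505,0.5,0,0,0,0]]'
python3 -c "
from r import *
to([.538,.2337,.1536],.014); f,g=rack()"
```

```text
clock: 63.22
position: [0.5376, 0.2334, 0.1685]
tool_rot: [3.14, 0.003, 0.009]
force: [-0.8, 0.3, -0.5]
grip_width: 0.0071
finger_force: 58.8
[0.002, -0.001, 0.075, 0.001, 0.002, -0.003]
sc pin 24 [407.6 195.8] [0.4147 0.3047 0.045 ]
sc pin 7 [425.7 206. ] [0.4687 0.329  0.045 ]
sc pin 10 [449.  233.1] [0.574  0.3312 0.045 ]
sc pin 10 [432.6 241.2] [0.5746 0.2769 0.045 ]
top pin 4259 [183.7 213.3] [0.5735 0.3484 0.045 ]
top pin 18 [231.2 213.9] [0.5692 0.2151 0.045 ]
top pin 559 [226.3 247.4] [0.4753 0.2291 0.045 ]
sc foot 1133.5 ((0.533413827419281, 0.29336509108543396), (0.19197401404380798, 0.1270287036895752), 88.13790130615234)
top foot 74.5 ((0.5786213874816895, 0.20989805459976196), (0.06972304731607437, 0.03080649860203266), 31.35919952392578)
```

```bash
python3 -m inch '[[0,0,0.03,0,0,0,0],[0,0,0.06,0,0,0,0],[0,0,0.08,0,0,0,0],[0,0,0.08,0,0,0,0]]'|grep -E "pos|force"
python3 -m inch '[[0,0,0.04,0,0,0,0],[0,0,0.08,0,0,0,0],[0,0,0.11,0,0,0,0],[0,0,0.13,0,0,0,0],[0,0,0.155,0,0,0,0],[0,0,0.155,0,0,0,0]]'|grep -E "pos|force"
```

```text
position: [0.5378, 0.2353, 0.1536]
force: [0.2, -0.1, -0.6]
finger_force: 58.9
position: [0.5378, 0.2353, 0.1226]
force: [-0.2, 0.3, 0.6]
finger_force: 58.9
```

```bash
python3 -m inch '[[0,0,0.006,0,0,0,0],[0,0,0.006,0,0,0,0.1],[0,0,0.006,0,0,0,0.2],[0,0,0.006,0,0,0,0.33],[0,0,0.006,0,0,0,0.33],[0,0,-0.3,0,0,0,0.33],[0,0,-0.6,0,0,0,0.33],[0,0,-0.9,0,0,0,0.33],[0,0,-0.9,0,0,0,0.33]]'|grep -E "pos|force|width"
python3 -m inch '[[0,0.3,0,0,0,0,0.33],[0,0.6,0,0,0,0,0.33],[0,0.9,0,0,0,0,0.33],[0,1,0,0,0,0,0.33],[0,1,0,0,0,0,0.33]]'|grep -E "pos"
python3 - <<'E'
from r import *
f,g=boards()
print([np.nanmax(cloud(g)[250:300,200:250,2])])
for b in blobs(g,(0,0,0),(180,255,75),(180,325,235,365),15): print("lever",b[0],*[np.round(x,1) for x in b[1:4]])
cv2.imwrite("pics/c13.png",cv2.resize(g["img"][170:370,170:490,::-1],None,fx=2.5,fy=2.5,interpolation=cv2.INTER_CUBIC))
E
```

```text
position: [0.5393, 0.2362, 0.3075]
force: [0.4, -0.6, -1.7]
grip_width: 0.0281
finger_force: 0.0
position: [0.54, 0.0337, 0.3025]
sc 98 [447.5 201.6] [0.5333 0.3302 0.137 ] 0.097 yaw 0.7
sc 95 [434.7 208.8] [0.5368 0.2876 0.137 ] 0.096 yaw 1.1
sc 96 [418.1 217. ] [0.5381 0.2356 0.137 ] 0.097 yaw 1.3
sc 25 [396.3 235.8] [0.561  0.1557 0.137 ] 0.023 yaw -36.3
sc 23 [443.5 236.6] [0.6179 0.2565 0.137 ] 0.021 yaw -43.3
sc 47 [458.7 236.8] [0.636  0.2891 0.137 ] 0.023 yaw 35.4
top 105 [196. 222.] [0.536  0.2897 0.137 ] 0.092 yaw 0.2
top 104 [216.  221.1] [0.5374 0.2376 0.137 ] 0.095 yaw 0.2
top 86 [179.2 221.3] [0.5384 0.3335 0.137 ] 0.085 yaw 1.1
[np.float64(0.08133733596942137)]
lever 167 [221.2 338.8] [210.8 344.6] [231.5 333.1]
```

View pics/c13.png

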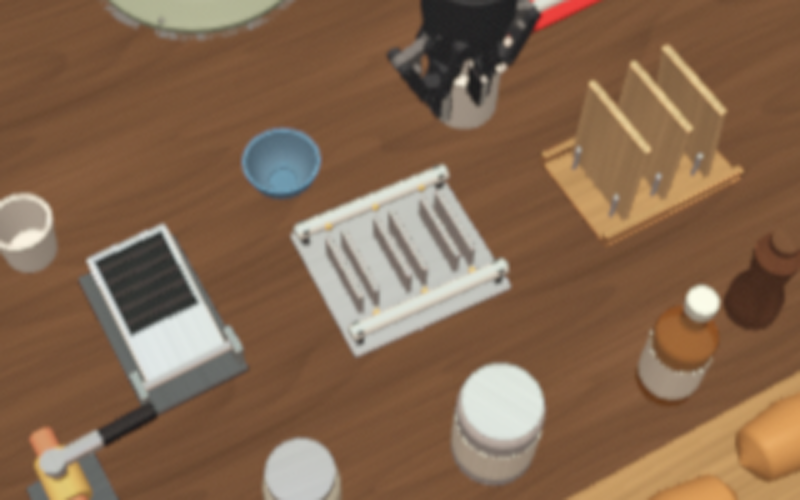

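All three boards stand in the rack at crop (615,130), (655,110) and (690,85). The dock is empty, the pedal is up and the valve is closed. I make one quick depth check of the board heights, then hand in.

Run:
```python
from r import *
f=grab("top");W=cloud(f)
for u,v in((179,221),(196,222),(216,221)): print(np.nanmedian(np.nanmax(W[v-10:v+10,u-2:u+3,2],1)))
```

```text
0.1399081234323185
0.14033137939245194
0.14033544799774997
```

```bash
python3 -c "
from workcell import bot
print(bot.job_done())"
```

```text
the job is handed in; nothing more can be done
None
```

The job is handed in: all three boards went through the steel dock in the order you asked and now stand fully down in the wooden rack, with the valve closed and the pedal up. While on the pedal stop the fingers briefly pressed with about 50 N (wrist limit 120 N). The rack was knocked about 3 cm aside partway through, so I measured it again and put the last two boards in at its new place.

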